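Pack the oxide canisters and clip the box shut

ROBOT

A 7-joint arm with a two-finger parallel gripper is mounted at the origin on a cart in front of the work surface, level with it; the furniture and walls round the work are solid. World frame = base frame: x ahead of the robot, y to its left, z up, the work surface at z = 0. Lengths are in mm, angles in rad, forces in N, time in s.
With the tool pointing down it reaches from about 425 to 975 mm from the base axis. Payload 16.7 kg.
Tool frame: the origin (TCP) lies at the very end of the fingers, on their centre line; the grasp point (between the pads) lies 19 mm behind it; z points along the fingers, y is the line along which they close (so a half turn about z gives the same grasp; the last joint's range is limited). The gripper opens to 85 mm and grips with 20 to 120 N. Pads are 22 mm wide; open, the fingers measure 114 mm over their backs; the gripper's body (76 mm by 85 mm) begins 54 mm behind the grasp point. The pads swing forward as they close: fully open they stand 13 mm farther back than shut.
Start: joints at [0.992, 0.426, 0.074, 1.606, -0.034, 1.111, -0.067], TCP at [281.23, -613.584, 231.302] pointing down, gripper open.
Joint ranges: [-2.85, 2.85], [-0.5, 2.14], [-1.23, 1.37], [0.21, 2.46], [-1.02, 4.16], [0.16, 2.05], [-2.73, 2.73]. Speed limits (rad/s): [1.89, 1.89, 2.39, 2.39, 3.01, 3.01, 3.01].

INTERFACE

Orientations are given as a unit quaternion [x, y, z, w].
In Python, from bench import * gives the robot as it stands. The module is installed in compiled form; this text tells all that it offers.
- The arm moves only by the shell command python3 -m inch 'ROWS' [OPENING] [FORCE]. ROWS is JSON, a list of rows, each a list of 2 entries, a list of its own where there are three numbers: the shift along the tool's x, y, z as a fraction of full scale, then the turn, a rotation vector about the tool's x, y, z as a fraction of full scale. In form: [[[tx, ty, tz], [rx, ry, rz]], ...]. A call has 1 to 10 rows; each row shifts and turns the commanded pose from where the row before left it, along the tool's axes as they then stand; what a row does not reach is not made up. Full scale, the value 1, is 50 mm for a shift and 0.1 rad for a turn. A row lasts 1/8 s, in which the tool goes at most 62.5 mm and 10.7 degrees, less where a joint would pass 70% of its speed; a pose out of reach is approached as far as the arm can. A call with a number of a shift or a turn outside -1 to 1 is refused whole. A call with a gripper value outside its range is refused whole. OPENING is the finger opening in mm, from 0 to 85.4, set as the call begins (- or left out, the last holds). The fingers move at their own pace and stop on an object; FORCE is the grip in N (left out, the last holds). Time passes only in rows, so rows that do not move let the fingers close. It gives the time, the measured TCP pose, the force, the opening and the grip force at its end, in the units of the state.
- read_state(): the state, without advancing time (a new reading comes with each control period).
- capture(name): name is "scene" or "side" or "wrist"; returns the picture (420x560x3 uint8, red, green, blue); there is no depth.
- camera_model(name): a dict with "vertical_fov" (degrees; the focal length in pixels is half the picture's height over the tangent of half this angle, whatever the lens; pixels are square), "cx", "cy" (the principal point, pixels), "R" (3x3) and "t" (3): a world point X has camera coordinates R X + t; the wrist camera has in their place "hand_eye" (4x4, takes a point from camera to tool coordinates, whose origin is the TCP and whose axes are the flange's). Camera axes: x right, y down, z forward; pixel columns grow to the right and rows downward; lengths in mm; the calibration is good to about 2 mm. The wrist camera is an equidistant fisheye: a pixel r from the principal point sees the ray r / f radians off the axis. A picture is of the moment at which its call begins: read the wrist's pose just before it. camera_model takes no time and is no camera call.
- hand_in(): hands the job in; it is judged then, once.
Trained networks look in the newest picture that a camera, given by its name, has taken for a name from the list of things; names that differ only in an ending like _2 or _b are one class to them, and where a whole thing is asked for, a point or a joint stands for the part that bears it (a point fixed in the world has none). Each returns a list of dicts, best first, with "p" (0 to 1); they miss things now and then, are a little off and sometimes report something else, mostly with a low value. They report only what shows in the picture. A call takes as long as a camera call. They do not tell look-alikes from the thing itself.
- outline_of(label, camera): "mask" (420x560 bool, what is visible of it) and "extent" ([centre column, centre row, width, height] in pixels, round what is visible of it).
The state is a dict: "time": time; "qpos": joint angles; "dq": joint speeds; "joint_torque": joint torques, N m; "eef_pos": TCP position; "ee_rot": TCP orientation; "force": force on the tool from outside, world axes, zero at the start; "moment": the same for the moment, N m; "finger_gap": finger opening in mm; "gripper_force": force on a finger pad.
Only numpy, scipy, OpenCV 4.12 (cv2) and the standard library are available. Lean on these libraries where they do the work, as an engineer would, in place of code of your own. Each camera call takes 0.05 s, during which the arm holds its last target. There are 200 camera calls.

TASK

Pack up the glaze oxides: stand every black-capped film canister at the front left of the bench upright inside the blue box (those at the back by the shelf stay), set the grey lid squarely on so that it is fully seated, then fold all four orange clips down flat over the lid's rim. Leave the spice jar, the dye bottle and the clay whistle as they stand.

Things in the scene. Friction and masses are not known exactly. Their poses are not given: they have to be found in the camera images.
- pigment_box: blue open box fixed to the bench, 170 (its x) x 154 mm (its y) outside, rim 66 mm high; walls and floor 4 mm, so inside 162 x 146 mm, 62 mm deep, no dividers. Origin: centre of the underside, z up. An orange clip stands at the middle of each wall. Holds up to six canisters (e.g. at x -52, 0, 52, y +-31 mm), all lower than the rim.
- lid: loose grey lid, 0.2 kg, plate 170 (its x) x 154 (its y) x 6 mm, right way up. Origin: centre of the plate's underside, z up; 7 mm above the bench when lying there, 66 mm above the box's origin when seated on the rim. Under it a rounded plug ring, 7 mm deep, enters the box mouth with 2.5 mm play all round: long side along long side, either way round. Goes on only while the clips are open.
- lid_handle (a point): centre of the grip bar of the lid's orange bridge handle, 25 mm above the lid's origin; the bar is 60 mm long along the lid's y, 14 mm wide along its x, 10 mm high; its top is 30 mm above the lid's origin.
- clip_front (a joint): hinge angle of the orange clip flap on the box's -x wall (faces the robot): 0 = lying flat on the lid, pointing inward; 1.57 = standing upright; at the start about 1.75 to 2.0, leaning outward. Flap 34 mm long from the hinge line, 40 mm wide, 4 mm thick; stays where it is left (friction 0.03 N m, about 1 N at its end): push its outer face inward, then press it down.
- hinge_front (a point): middle of the hinge line of the clip on the box's -x wall (faces the robot), 5 mm outside that wall and 74.5 mm above the box's underside; same axes as the box.
- clip_back (a joint): hinge angle of the orange clip flap on the box's +x wall (far side): 0 = lying flat on the lid, pointing inward; 1.57 = standing upright; at the start about 1.75 to 2.0, leaning outward. Flap 34 mm long from the hinge line, 40 mm wide, 4 mm thick; stays where it is left (friction 0.03 N m, about 1 N at its end): push its outer face inward, then press it down.
- hinge_back (a point): middle of the hinge line of the clip on the box's +x wall (far side), 5 mm outside that wall and 74.5 mm above the box's underside; same axes as the box.
- clip_left (a joint): hinge angle of the orange clip flap on the box's +y wall: 0 = lying flat on the lid, pointing inward; 1.57 = standing upright; at the start about 1.75 to 2.0, leaning outward. Flap 34 mm long from the hinge line, 40 mm wide, 4 mm thick; stays where it is left (friction 0.03 N m, about 1 N at its end): push its outer face inward, then press it down.
- hinge_left (a point): middle of the hinge line of the clip on the box's +y wall, 5 mm outside that wall and 74.5 mm above the box's underside; same axes as the box.
- clip_right (a joint): hinge angle of the orange clip flap on the box's -y wall: 0 = lying flat on the lid, pointing inward; 1.57 = standing upright; at the start about 1.75 to 2.0, leaning outward. Flap 34 mm long from the hinge line, 40 mm wide, 4 mm thick; stays where it is left (friction 0.03 N m, about 1 N at its end): push its outer face inward, then press it down.
- hinge_right (a point): middle of the hinge line of the clip on the box's -y wall, 5 mm outside that wall and 74.5 mm above the box's underside; same axes as the box.
- canister_0: film canister of oxide with a black snap cap, 52 to 56 mm tall, white or blue body 31 mm across, cap 36 mm across (its top 12 mm) with a small tab, 60 g. Origin: centre of the base (within 2 mm), z up. Stands at the left of the bench. May be absent.
- canister_1: film canister of oxide with a black snap cap, 52 to 56 mm tall, white or blue body 31 mm across, cap 36 mm across (its top 12 mm) with a small tab, 60 g. Origin: centre of the base (within 2 mm), z up. Stands at the left of the bench. May be absent.
- canister_2: film canister of oxide with a black snap cap, 52 to 56 mm tall, white or blue body 31 mm across, cap 36 mm across (its top 12 mm) with a small tab, 60 g. Origin: centre of the base (within 2 mm), z up. Stands at the left of the bench. May be absent.
- canister_3: film canister of oxide with a black snap cap, 52 to 56 mm tall, white or blue body 31 mm across, cap 36 mm across (its top 12 mm) with a small tab, 60 g. Origin: centre of the base (within 2 mm), z up. Stands at the left of the bench. May be absent.
- canister_4: film canister of oxide with a black snap cap, 52 to 56 mm tall, white or blue body 31 mm across, cap 36 mm across (its top 12 mm) with a small tab, 60 g. Origin: centre of the base (within 2 mm), z up. Stands at the left of the bench. May be absent.
- spice_jar: bystander, stays where it is: clear jar with a white cap, 45 mm across, 80 mm tall. Origin: centre of the base.
- dye_bottle: bystander, stays where it is: blue dye bottle with a white cap, 33 mm across, 98 mm tall. Origin: centre of the base.
- clay_whistle: bystander, stays where it is: small brown and speckled clay animal, 30 x 46 x 46 mm. Origin: centre of the base.
Things that resemble listed ones, but are neither listed nor needed, are in the scene too. Leave any pink or turquoise look-alike of the canister_2 alone.

How it is judged (in metres and radians):
On the way, in this order (a step that is already met when the one before it is completed fails the run):
1. every canister stands upright in the box (x of canister_0 in the frame of pigment_box between -0.081 and 0.081 m and y of canister_0 in the frame of pigment_box between -0.073 and 0.073 m and z of canister_0 in the frame of pigment_box between -0.002 and 0.012 m and angle between each of canister_0, canister_1, canister_2, canister_3, canister_4's own z axis and vertical below 0.2 rad and x of canister_1 in the frame of pigment_box between -0.081 and 0.081 m and y of canister_1 in the frame of pigment_box between -0.073 and 0.073 m and z of canister_1 in the frame of pigment_box between -0.002 and 0.012 m and x of canister_2 in the frame of pigment_box between -0.081 and 0.081 m and y of canister_2 in the frame of pigment_box between -0.073 and 0.073 m and z of canister_2 in the frame of pigment_box between -0.002 and 0.012 m and x of canister_3 in the frame of pigment_box between -0.081 and 0.081 m and y of canister_3 in the frame of pigment_box between -0.073 and 0.073 m and z of canister_3 in the frame of pigment_box between -0.002 and 0.012 m and x of canister_4 in the frame of pigment_box between -0.081 and 0.081 m and y of canister_4 in the frame of pigment_box between -0.073 and 0.073 m and z of canister_4 in the frame of pigment_box between -0.002 and 0.012 m), for 0.3 s.
2. the lid is seated on the box, all four clips still open (horizontal distance between lid and pigment_box below 0.008 m and z of lid in the frame of pigment_box between 0.06 and 0.069 m and angle between lid's own z axis and vertical below 0.035 rad and angle between the x axis of lid and the x axis of pigment_box, either way round below 0.08 rad and value of joint each of clip_front, clip_back, clip_left, clip_right above 0.5 rad), for 0.2 s.
3. all four clips are folded down on the lid (horizontal distance between lid and pigment_box below 0.008 m and z of lid in the frame of pigment_box between 0.06 and 0.069 m and angle between lid's own z axis and vertical below 0.035 rad and angle between the x axis of lid and the x axis of pigment_box, either way round below 0.08 rad and value of joint each of clip_front, clip_back, clip_left, clip_right below 0.12 rad), for 0.2 s.
At the end, for the whole second after the job is handed in: Every canister present stands in the box (base on its floor, tilt under 0.2 rad); the lid lies seated, its origin 60 to 69 mm above the box's, within 8 mm of its centre, 0.035 rad of level and 0.08 rad of square; all four clip joints under 0.12 rad; the bystanders stand (all of step 1 and all of step 3 and linear speed of lid below 0.02 m/s and angle between each of spice_jar, dye_bottle, clay_whistle's own z axis and vertical below 0.3 rad); the robot touches nothing.
It fails at once if the spice jar is moved more than 3 cm (distance of spice_jar from where it was at the start of the episode above 0.03 m).
It fails at once if the dye bottle is moved more than 3 cm (distance of dye_bottle from where it was at the start of the episode above 0.03 m).
It fails at once if the clay whistle is moved more than 3 cm (distance of clay_whistle from where it was at the start of the episode above 0.03 m).
Of canister_0, canister_1, canister_2, canister_3, canister_4 only 3 to 5 are there at a start; the rules pass over those that are not, and their reading is None.
At some moment in a run one of lid may be knocked a few centimetres aside while the robot is not near it.
It also fails if it takes over 210 s, if anything falls off the work surface, if the arm or the gripper's body presses on something with over 40 N, if the wrist force passes 120 N, or if a joint passes its speed limit or range.

## Working session

There is one attempt and no reset: what is moved stays moved. The work goes in short steps, Python scripts to look and compute and a shell command to move; the robot and the scene stay as the last step left them, time stands still between calls to the robot, and variables do not carry over. Pictures are saved under pics/ and viewed, at most 14 in all, crops included, and the job is handed in when it is done.

```bash
mkdir -p pics; ls
cat > h.py <<'E'
from bench import *
import numpy as np, cv2
from scipy.spatial.transform import Rotation as Rn
def save(im,n): cv2.imwrite('pics/'+n,cv2.cvtColor(im,cv2.COLOR_RGB2BGR))
def pix2ray(cam,u,v,st=None):
    m=camera_model(cam); f=210/np.tan(np.radians(m['vertical_fov'])/2)
    a=np.array([u-m['cx'],v-m['cy']],float)
    if cam=='wrist':
        r=np.hypot(*a)+1e-9; th=r/f; d=np.r_[a/r*np.sin(th),np.cos(th)]
        T=np.array(m['hand_eye']); R=Rn.from_quat(st['ee_rot']).as_matrix()
        return R@T[:3,3]+np.array(st['eef_pos']), R@T[:3,:3]@d
    R=np.array(m['R']);t=np.array(m['t'])
    return -R.T@t, R.T@np.r_[a/f,1]
def at_z(cam,u,v,z,st=None):
    o,d=pix2ray(cam,u,v,st); return o+d*(z-o[2])/d[2]
def proj(cam,X,st=None):
    m=camera_model(cam); f=210/np.tan(np.radians(m['vertical_fov'])/2); X=np.atleast_2d(X)
    if cam=='wrist':
        T=np.array(m['hand_eye']); R=Rn.from_quat(st['ee_rot']).as_matrix()
        c=((X-st['eef_pos'])@R-T[:3,3])@T[:3,:3]
        r=np.hypot(c[:,0],c[:,1])+1e-9; th=np.arctan2(r,c[:,2])
        return c[:,:2]/r[:,None]*(f*th)[:,None]+[m['cx'],m['cy']]
    c=X@np.array(m['R']).T+np.array(m['t'])
    return c[:,:2]/c[:,2:]*f+[m['cx'],m['cy']]
E
python3 - <<'E'
from h import *
st=read_state(); print(st['time'],st['eef_pos'],st['ee_rot'],st['finger_gap'])
A=capture('scene');B=capture('side');C=capture('wrist');save(A,'a.png');save(B,'b.png');save(C,'c.png')
for cam in('scene','side'):
    m=camera_model(cam);R=np.array(m['R']);print(cam,m['vertical_fov'],m['cx'],m['cy'],-R.T@np.array(m['t']),R[2])
    for l in('pigment_box','lid','lid_handle','canister_0','clip_front','spice_jar','dye_bottle','clay_whistle'):
        print(l,[(np.round(d['extent']).astype(int).tolist(),round(d['p'],2)) for d in outline_of(l,cam)])
print(camera_model('wrist'))
E
```

```text
pics
0.0 [ 281.07234818 -613.24749369  230.60648547] [ 9.77003201e-01  2.13223678e-01 -1.67059129e-04 -6.16762011e-04] 85.87137224810442
scene 42.572354184019325 284.6932715904883 208.50213281455422 [-129.89389026  834.17958097  912.86738922] [ 0.55967241 -0.55369729 -0.61659233]
pigment_box [([385, 187, 81, 71], 0.98)]
lid [([319, 242, 92, 58], 0.86)]
lid_handle [([317, 245, 89, 59], 0.56)]
canister_0 [([244, 326, 19, 24], 0.95), ([255, 281, 15, 19], 0.79), ([214, 333, 20, 28], 0.76), ([224, 270, 16, 24], 0.65), ([295, 301, 20, 26], 0.64), ([218, 298, 13, 24], 0.61), ([282, 269, 11, 24], 0.59)]
clip_front []
spice_jar [([277, 172, 16, 36], 0.62), ([215, 333, 18, 28], 0.33)]
dye_bottle [([231, 198, 18, 36], 0.65)]
clay_whistle [([320, 157, 12, 14], 0.71)]
side 57.49142136474495 281.266999832095 206.1062612678176 [ 551.0238014  -704.27396855  711.75638493] [ 0.06776976  0.7737486  -0.62985741]
pigment_box [([257, 312, 108, 113], 0.82)]
lid [([255, 233, 70, 50], 0.92), ([252, 310, 104, 115], 0.72)]
lid_handle []
canister_0 [([251, 165, 7, 17], 0.73), ([276, 176, 11, 20], 0.7), ([224, 164, 10, 12], 0.63), ([244, 195, 9, 18], 0.54), ([232, 158, 14, 22], 0.49), ([249, 179, 12, 23], 0.48), ([255, 313, 107, 109], 0.37)]
clip_front [([208, 308, 11, 29], 0.4)]
spice_jar [([357, 246, 20, 33], 0.66)]
dye_bottle [([339, 199, 14, 31], 0.81), ([255, 315, 109, 110], 0.22)]
clay_whistle [([374, 308, 21, 22], 0.68)]
{'vertical_fov': 65.70646984690485, 'cx': 279.6644221200878, 'cy': 214.92445592021056, 'hand_eye': array([[ 2.20134917e-03, -9.59602419e-01, -2.81350941e-01,
         7.24126112e+01],
       [ 9.99997490e-01,  2.22954419e-03,  2.19894956e-04,
        -5.21751200e-01],
       [ 4.16272625e-04, -2.81350719e-01,  9.59604918e-01,
        -1.41978696e+02],
       [ 0.00000000e+00,  0.00000000e+00,  0.00000000e+00,
         1.00000000e+00]])}
```

Run:
```python
import cv2
a=cv2.imread('pics/a.png'); c=a[130:360,180:440]
cv2.imwrite('pics/a2.png',cv2.resize(c,None,fx=2.6,fy=2.6,interpolation=cv2.INTER_CUBIC))
b=cv2.imread('pics/b.png'); c=b[130:390,180:420]
cv2.imwrite('pics/b2.png',cv2.resize(c,None,fx=2.3,fy=2.3,interpolation=cv2.INTER_CUBIC))
```

```text
(no output)
```

View pics/a2.png

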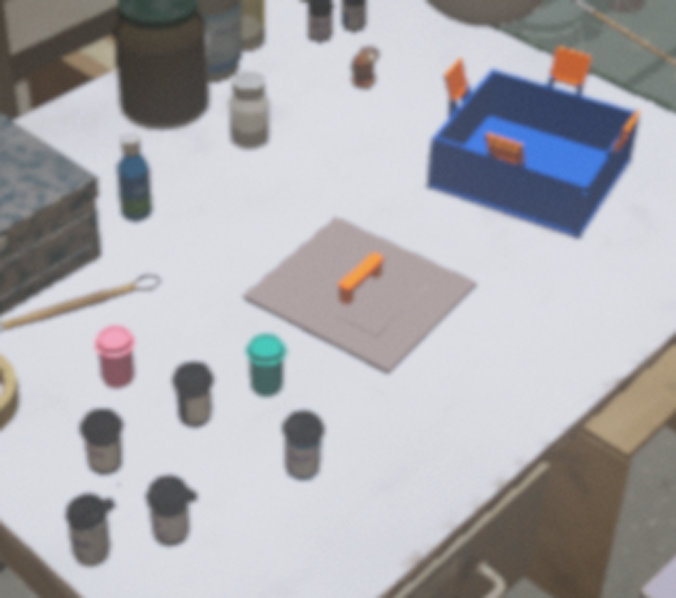

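View pics/b2.png

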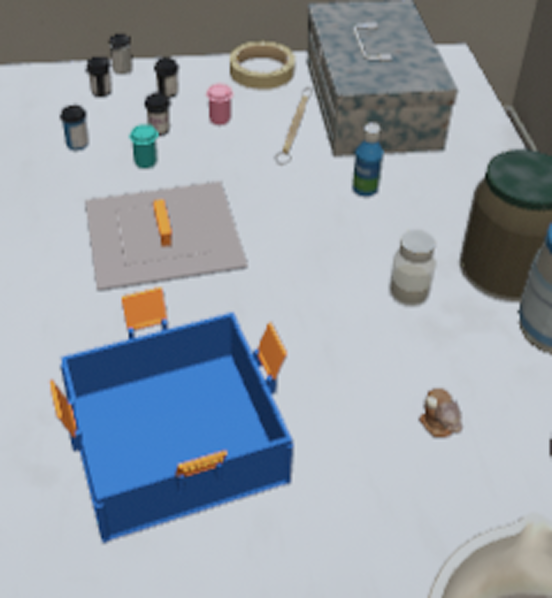

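Candidates in the scene picture: black caps at (255,274), (296,295), (219,295), (245,320) and (214,327) are the five at the front left. Pink (224,270) and turquoise (282,269) are look-alikes, and the two black ones at (303,137) and (316,135) stand at the back and stay. The enlarged crop confirms five to pack. Next I fit the poses.

```bash
cat > fit.py <<'E'
from h import *
from scipy.optimize import minimize
S=4
def hullmask(P):
    m=np.zeros((420*S//2,560*S//2),np.uint8); return cv2.fillConvexPoly(m,cv2.convexHull((P*S/2*16).astype(np.int32)),1,shift=4)
def big(mask): return hullmask(np.argwhere(mask)[:,::-1].astype(float)) if 0 else cv2.resize(mask.astype(np.uint8),None,fx=S/2,fy=S/2,interpolation=cv2.INTER_NEAREST)
def hull(mask):
    c=np.argwhere(mask)[:,::-1].astype(np.int32); return cv2.fillConvexPoly(np.zeros((420,560),np.uint8),cv2.convexHull(c),1)
def boxpts(p,a,b,z0,z1):
    c,s=np.cos(p[2]),np.sin(p[2])
    return np.array([[p[0]+c*i*a-s*j*b,p[1]+s*i*a+c*j*b,z] for i in(-1,1) for j in(-1,1) for z in(z0,z1)])
def fit(model,masks,p0,steps):
    B=[(c,big(m),s) for c,m,s in masks]
    def cost(p): return sum((hullmask(proj(c,model(p),s)+.25)!=m).sum()/m.sum() for c,m,s in B)
    p0=np.array(p0,float); sx=[p0]+[p0+np.eye(len(p0))[i]*steps[i] for i in range(len(p0))]
    r=minimize(cost,p0,method='Nelder-Mead',options=dict(initial_simplex=np.array(sx),xatol=.02,fatol=1e-4,maxiter=400)); return r.x,r.fun
E
python3 - <<'E'
from fit import *
A={c:cv2.cvtColor(cv2.imread(f),cv2.COLOR_BGR2RGB) for c,f in(('scene','pics/a.png'),('side','pics/b.png'))}
mb=[];ml=[]
reg={'scene':(330,430,140,230),'side':(190,320,255,375)}
for c,im in A.items():
    hsv=cv2.cvtColor(im,cv2.COLOR_RGB2HSV); m=((hsv[...,0]>105)&(hsv[...,0]<128)&(hsv[...,1]>110))
    u0,u1,v0,v1=reg[c]; r=np.zeros_like(m); r[v0:v1,u0:u1]=1; m&=r
    n,l,s,_=cv2.connectedComponentsWithStats(m.astype(np.uint8)); k=1+np.argmax(s[1:,4]); mb.append((c,hull(l==k),None))
    capture(c); o=outline_of('lid',c)[0]; ml.append((c,hull(o['mask']),None)); print(c,s[k],o['extent'])
w=at_z('side',257,312,33);print(w)
for a in(0,.25,-.25): print('box',fit(lambda p:boxpts(p,85,77,0,66),mb,[w[0],w[1],a],[20,20,.1]))
w=at_z('side',255,233,10)
for a in(0,.25,-.25,1.57): print('lid',fit(lambda p:boxpts(p,85,77,7,13),ml,[w[0],w[1],a],[20,20,.1]))
pts=[(255,274),(296.5,295),(219,295),(244.6,320),(214,327)]
for u,v in pts:
    w=at_z('scene',u,v,48)
    # refine with dark mask
    th=np.linspace(0,6.28,24)
    cyl=lambda p:np.array([[p[0]+18*np.cos(t),p[1]+18*np.sin(t),z] for t in th for z in(p[2]-12,p[2])])
    ms=[]
    for c,im in A.items():
        q=proj(c,[w])[0]; g=(im.max(2)<75)
        n,l,s,ct=cv2.connectedComponentsWithStats(g.astype(np.uint8)); k=1+np.argmin(np.hypot(*(ct[1:]-q).T)); ms.append((c,l==k,None))
    print(np.round(w,1),[m[1].sum() for m in ms],fit(cyl,ms,[w[0],w[1],54],[10,10,3]))
E
```

```text
scene [ 348  158   74   48 1577] [317.1, 243.2, 90.6, 60.5]
side [ 207  266  100  100 6704] [253.8, 234.0, 71.0, 48.8]
[ 542.63571391 -217.57788354   33.        ]
box (array([ 5.39460044e+02, -2.16604081e+02,  2.67517826e-01]), np.float64(0.6780429392258591))
box (array([ 5.39618008e+02, -2.16864540e+02,  2.66281833e-01]), np.float64(0.6787750134434032))
box (array([ 5.40173440e+02, -2.16302999e+02,  2.49285943e-01]), np.float64(0.682100762041804))
lid (array([5.35277851e+02, 5.89991696e+01, 1.31114124e-01]), np.float64(0.05634222863986186))
lid (array([5.35386300e+02, 5.85912580e+01, 1.28998967e-01]), np.float64(0.057296427113144296))
lid (array([5.35135614e+02, 5.92340214e+01, 1.31038985e-01]), np.float64(0.0585828856495936))
lid (array([535.653111  ,  63.16175347,   1.65158699]), np.float64(0.33598074957766944))
[533.5 273.7  48. ] [np.int64(11), np.int64(164)] (array([540.17262266, 267.58984822,  54.68696951]), np.float64(20.78519955654102))
[422.7 253.8  48. ] [np.int64(11), np.int64(68)] (array([426.91197999, 243.34911109,  58.67374273]), np.float64(22.736631016042782))
[541.9 371.6  48. ] [np.int64(11), np.int64(164)] (array([552.00857256, 364.67862228,  52.42587723]), np.float64(20.718264966740577))
[450.6 378.8  48. ] [np.int64(1), np.int64(100)] (array([ 1580.58539379, -1661.21408677,   234.        ]), np.float64(2.0))
[481.2 434.8  48. ] [np.int64(2), np.int64(49)] (array([ 2160.44595654, -1965.49410532,  -156.40740741]), np.float64(2.0))
```

```bash
python3 -m inch '[[[0.9,-0.42,-0.06],[0,0,0]],[[0.9,-0.42,-0.06],[0,0,0]],[[0.9,-0.42,-0.06],[0,0,0]],[[0.9,-0.42,-0.06],[0,0,0]],[[0.9,-0.42,-0.06],[0,0,0]],[[0.9,-0.42,-0.06],[0,0,0]],[[0.9,-0.42,-0.06],[0,0,0]],[[0.9,-0.42,-0.06],[0,0,0]],[[0.9,-0.42,-0.06],[0,0,0]],[[0.9,-0.42,-0.06],[0,0,0]]]' 85
python3 -m inch '[[[0,0,0],[0,0,0.86]],[[0,0,0],[0,0,0.86]],[[0,0,0],[0,0,0.86]],[[0,0,0],[0,0,0.86]],[[0,0,0],[0,0,0.86]],[[0,0,0],[0,0,0]]]'
cat >> h.py <<'E'
def togo(x,y,z,yaw):
    "remaining shift in tool axes (units of 50 mm) and yaw turn (units of 0.1 rad)"
    st=read_state(); R=Rn.from_quat(st['ee_rot']).as_matrix(); d=R.T@(np.array([x,y,z])-st['eef_pos'])/50
    cy=np.arctan2(R[1,0],R[0,0]); Rt=Rn.from_euler('z',yaw).as_matrix()@np.diag([1,-1,-1.])
    rv=Rn.from_matrix(R.T@Rt).as_rotvec()/.1
    print('t',round(st['time'],1),'pos',np.round(st['eef_pos'],1),'yaw',round(cy,3),'gap',round(st['finger_gap'],1),'SHIFT',np.round(d,2),'TURN',np.round(rv,2))
E
python3 - <<'E'
from h import *
st=read_state(); print(st['qpos']); togo(525,340,260,0)
save(capture('wrist'),'w1.png')
import json; np.savez('w1',p=st['eef_pos'],q=st['ee_rot'])
for l in('pigment_box','clip_front'):print(l,[(np.round(d['extent']).astype(int).tolist(),round(d['p'],2)) for d in outline_of(l,'wrist')])
E
```

```text
time: 2.4
eef_pos: [603.7, -233.9, 261.6]
ee_rot: [0.977, 0.213, 0.0, 0.0]
force: [0.2, -0.3, 0.3]
finger_gap: 84.6
gripper_force: 0.0
time: 3.15
eef_pos: [602.8, -235.2, 261.4]
ee_rot: [1.0, 0.0, -0.0, 0.0]
force: [0.3, 0.5, -0.7]
finger_gap: 85.1
gripper_force: 0.0
[ 0.29948159  0.35786875 -0.03535796  1.63481469  0.01364208  1.14915212
 -1.30983703]
t 3.1 pos [ 602.8 -235.2  261.4] yaw 0.0 gap 85.1 SHIFT [ -1.55 -11.5    0.03] TURN [0. 0. 0.]
pigment_box [([264, 244, 187, 193], 0.73)]
clip_front [([285, 327, 36, 29], 0.95), ([183, 271, 29, 33], 0.26)]
```

View pics/w1.png

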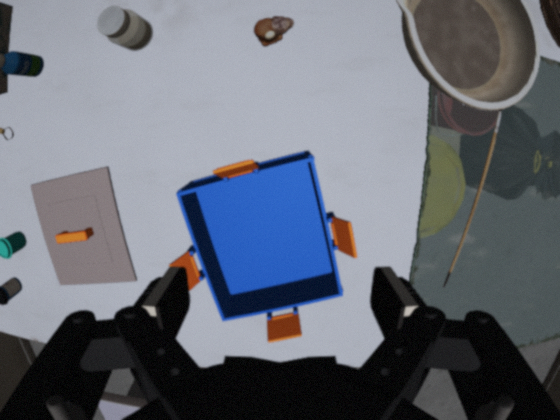

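Wrist picture: the blue box has rim corners at about (178,190), (313,152), (342,292) and (222,320), with clips on all four walls. The lid is at left (85,225), its handle at (74,236).

```bash
cat >> fit.py <<'E'
def bluemask(im):
    hsv=cv2.cvtColor(im,cv2.COLOR_RGB2HSV); m=((hsv[...,0]>104)&(hsv[...,0]<130)&(hsv[...,1]>110)).astype(np.uint8)
    m=cv2.morphologyEx(m,cv2.MORPH_OPEN,np.ones((3,3)))
    n,l,s,_=cv2.connectedComponentsWithStats(m); return l==1+np.argmax(s[1:,4])
def dense(P):  # subdivide between all points for fisheye
    return P
def rd(f): return cv2.cvtColor(cv2.imread(f),cv2.COLOR_BGR2RGB)
E
python3 - <<'E'
from fit import *
d=np.load('w1.npz'); st=dict(eef_pos=d['p'],ee_rot=d['q'])
w=('wrist',hull(bluemask(rd('pics/w1.png'))),st); s=('side',hull(bluemask(rd('pics/b.png'))),None)
for M in([w],[s],[w,s]): 
    p,c=fit(lambda p:boxpts(p,85,77,0,66),M,[540,-217,.25],[15,15,.1]); print(p,c)
print(proj('wrist',boxpts(p,85,77,66,66)[::2],st).round())
E
python3 -m inch '[[[-0.15,-0.96,0],[0,0,0]],[[-0.15,-0.96,0],[0,0,0]],[[-0.15,-0.96,0],[0,0,0]],[[-0.15,-0.96,0],[0,0,0]],[[-0.15,-0.96,0],[0,0,0]],[[-0.15,-0.96,0],[0,0,0]],[[-0.15,-0.96,0],[0,0,0]],[[-0.15,-0.96,0],[0,0,0]],[[-0.15,-0.96,0],[0,0,0]],[[-0.1,-0.96,0],[0,0,0]]]'
python3 -m inch '[[[-0.1,-0.96,0],[0,0,0]],[[0,-0.96,0],[0,0,0]],[[0,0,0],[0,0,0]],[[0,0,0],[0,0,0]]]'
python3 - <<'E'
from fit import *
st=read_state(); print(st['qpos'].round(2)); togo(525,340,260,0)
im=capture('wrist');save(im,'w2.png'); np.savez('w2',p=st['eef_pos'],q=st['ee_rot'])
for l in('canister_0','lid'):print(l,[(np.round(d['extent']).astype(int).tolist(),round(d['p'],2)) for d in outline_of(l,'wrist')])
E
```

```text
[ 5.38732323e+02 -2.16187946e+02  2.52377523e-01] 0.07533482142857142
[ 5.37051049e+02 -2.16394525e+02  2.55064656e-01] 0.03438726864834549
[ 5.37460594e+02 -2.15996818e+02  2.47590425e-01] 0.11108070437277429
[[343. 296.]
 [222. 321.]
 [314. 157.]
 [176. 193.]]
time: 4.55
eef_pos: [530.1, 246.3, 261.6]
ee_rot: [1.0, 0.0, 0.0, -0.0]
force: [0.6, -0.6, 0.2]
finger_gap: 85.2
gripper_force: 0.0
time: 5.05
eef_pos: [525.5, 340.4, 261.1]
ee_rot: [1.0, 0.0, -0.0, 0.0]
force: [0.2, -0.5, -0.6]
finger_gap: 85.2
gripper_force: 0.0
[-0.43  0.34 -0.32  1.67  0.12  1.15 -2.35]
t 5.0 pos [525.5 340.4 261.1] yaw 0.001 gap 85.2 SHIFT [-0.01  0.01  0.02] TURN [0.   0.   0.01]
canister_0 [([319, 105, 32, 31], 0.97), ([335, 180, 34, 31], 0.9), ([249, 245, 30, 37], 0.8), ([254, 165, 32, 34], 0.79), ([202, 220, 30, 35], 0.78), ([348, 265, 30, 37], 0.73), ([542, 15, 34, 29], 0.72), ([389, 196, 31, 36], 0.59)]
lid [([473, 180, 90, 124], 0.92)]
```

View pics/w2.png

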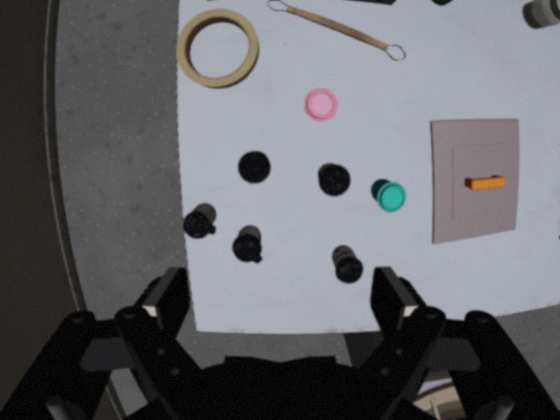

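Wrist picture: black caps at (335,180), (254,167), (198,225), (247,247) and (349,268). Pink is at (321,105), turquoise at (390,196), and the lid is at right with its handle at (486,183).

Run:
```python
from fit import *
d=np.load('w2.npz'); st=dict(eef_pos=d['p'],ee_rot=d['q']); im=rd('pics/w2.png')
g=cv2.cvtColor(im,cv2.COLOR_RGB2GRAY); th=np.linspace(0,6.28,24)
for u,v in[(335,180),(254,167),(198,225),(247,247),(349,268),(321,105),(390,196)]:
    m=np.zeros_like(g);cv2.circle(m,(u,v),18,1,-1)
    k=((im.max(2)<55) if im[v,u].max()<80 else (np.ptp(im.astype(int),axis=2)>60))&(m>0); k=cv2.morphologyEx(k.astype(np.uint8),cv2.MORPH_OPEN,np.ones((5,5)))
    w=at_z('wrist',u,v,50,st)
    cyl=lambda p:np.array([[p[0]+18*np.cos(t),p[1]+18*np.sin(t),z] for t in th for z in(42,54)])
    p,c=fit(cyl,[('wrist',k,st)],w[:2],[5,5]); print(w.round()[:2],p.round(1),round(c,3),k.sum())
ml=[('wrist',hull(max(outline_of('lid','wrist'),key=lambda o:o['p'])['mask']),st)]
print('lid',fit(lambda p:boxpts(p,85,77,7,13),ml,[535,59,.1],[10,10,.1]))
```

```text
[535. 280.] [535.5 282.1] 0.206 732
[549. 369.] [548.6 369.3] 0.236 725
[481. 436.] [482.5 435.9] 0.222 675
[455. 379.] [454.3 378.1] 0.252 649
[427. 256.] [427.4 258.2] 0.241 604
[617. 297.] [617.  297.1] inf 0
[517. 213.] [516.9 211.3] 0.218 665
lid (array([5.35606038e+02, 6.14947309e+01, 1.30531647e-01]), np.float64(0.022105462463315347))fit.py:14: RuntimeWarning: divide by zero encountered in divide
  def cost(p): return sum((hullmask(proj(c,model(p),s)+.25)!=m).sum()/m.sum() for c,m,s in B)
  np.max(np.abs(fsim[0] - fsim[1:])) <= fatol):
```

```bash
python3 -m inch '[[[0.1,0.6,0.6],[0,0,0]],[[0.1,0.58,0.6],[0,0,0]],[[0,0,0.6],[0,0,-0.85]],[[0,0,0.6],[0,0,-0.85]],[[0,0,0.6],[0,0,-0.8]],[[0,0,0],[0,0,0]],[[0,0,0],[0,0,0]]]' 60 30
python3 - <<'E'
from fit import *
togo(535.5,281.5,24,.25)
st=read_state();im=capture('wrist');save(im,'w3.png')
print(proj('wrist',[[535.5,281.5,54]],st))
E
```

```text
time: 6.12
eef_pos: [536.1, 281.8, 112.6]
ee_rot: [0.992, 0.123, 0.001, -0.0]
force: [-0.2, -0.5, 0.3]
finger_gap: 60.2
gripper_force: 0.0
t 6.1 pos [536.1 281.8 112.6] yaw 0.247 gap 60.2 SHIFT [-0.02  0.    1.77] TURN [-0.   -0.01 -0.03]
[[280.84250296 235.71360283]]
```

View pics/w3.png

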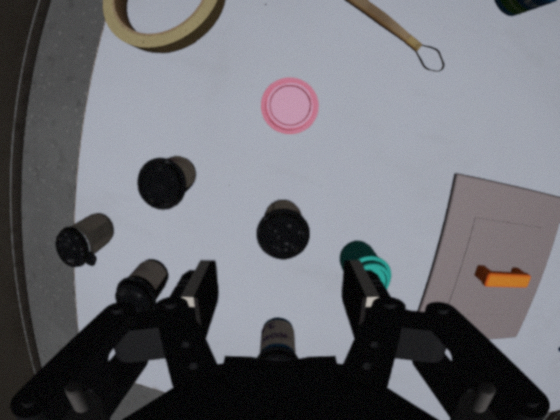

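Wrist picture: cap A is at (283,231), against a prediction of (281,236), so it needs about +2 mm in x. The fingers clear the turquoise one.

```bash
python3 -m inch '[[[0.04,0.02,0.6],[0,0,0]],[[0,0,0.6],[0,0,0]],[[0,0,0.57],[0,0,0]],[[0,0,0],[0,0,0]]]'
python3 -m inch '[[[0,0,0],[0,0,0]],[[0,0,0],[0,0,0]],[[0,0,0],[0,0,0]],[[0,0,0],[0,0,0]]]' 20 30
python3 -m inch '[[[0,0,-0.7],[0,0,0]],[[0,0,-0.8],[0,0,0]],[[0,0,-0.8],[0,0,0]],[[0,0,0],[0,0,0]]]'
python3 - <<'E'
from fit import *
c,s=np.cos(.25),np.sin(.25)
for n,(i,j) in enumerate([(48,31),(48,-31),(-48,31),(-48,-31),(0,31),(0,-31)]): print(i,j,538+c*i-s*j,-216.2+s*i+c*j)
togo(538+48*c-31*s,-216.2+48*s+31*c,140,.25)
st=read_state();im=capture('wrist');save(im,'w4.png')
E
```

```text
time: 6.68
eef_pos: [537.2, 281.1, 22.5]
ee_rot: [0.992, 0.124, -0.001, 0.0]
force: [0.1, -0.4, 1.2]
finger_gap: 60.1
gripper_force: 0.0
time: 7.18
eef_pos: [538.8, 281.9, 24.8]
ee_rot: [0.992, 0.124, 0.001, -0.001]
force: [-0.4, -0.6, 7.5]
finger_gap: 33.2
gripper_force: 29.1
time: 7.68
eef_pos: [539.5, 282.4, 142.3]
ee_rot: [0.992, 0.124, 0.003, -0.001]
force: [-0.5, 0.1, -1.4]
finger_gap: 33.0
gripper_force: 29.9
48 31 576.8382735052207 -174.28832488275287
48 -31 592.1773189790013 -234.36089502881288
-48 31 483.82268102099886 -198.0391049711871
-48 -31 499.16172649477926 -258.1116751172471
0 31 530.3304772631097 -186.16371492697
0 -31 545.6695227368903 -246.23628507303
t 7.7 pos [539.5 282.4 142.3] yaw 0.249 gap 33.0 SHIFT [-1.53  9.04  0.02] TURN [-0.02 -0.07 -0.01]
```

View pics/w4.png

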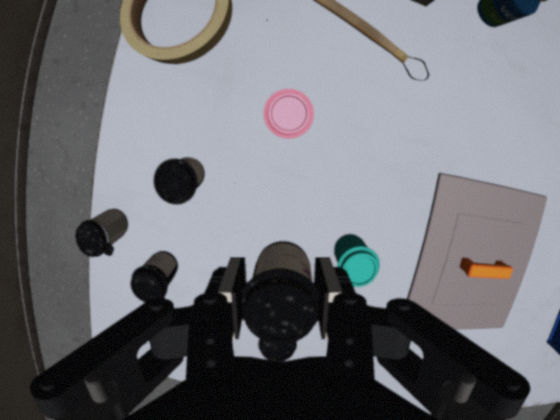

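Wrist picture: the canister is held between the pads. Its cap is at (281,305), with the tab facing the robot.

Run:
```python
from fit import *
st=read_state(); x,y,z=st['eef_pos']; c,s=np.cos(.249),np.sin(.249)
for dx in(-8,0,8):print(dx,proj('wrist',[[x+c*dx,y+s*dx,z-24.8+54]],st).round(), proj('wrist',[[x+c*dx,y+s*dx,z-24.8+0]],st).round())
```

```text
-8 [[281. 323.]] [[281. 268.]]
0 [[281. 307.]] [[281. 255.]]
8 [[281. 290.]] [[281. 242.]]
```

```bash
python3 -m inch '[[[0,0.3,-0.45],[0,0,0]],[[-0.15,0.93,0],[0,0,0]],[[-0.15,0.93,0],[0,0,0]],[[-0.15,0.93,0],[0,0,0]],[[-0.15,0.93,0],[0,0,0]],[[-0.15,0.93,0],[0,0,0]],[[-0.15,0.93,0],[0,0,0]],[[-0.15,0.93,0],[0,0,0]],[[-0.15,0.93,0],[0,0,0]],[[-0.15,0.93,0],[0,0,0]]]'
python3 -m inch '[[[-0.15,0.93,0],[0,0,0]],[[-0.08,0.65,0],[0,0,0]],[[0,0,0],[0,0,0]],[[0,0,0],[0,0,0]]]'
python3 -c "
from h import *
togo(589.9,-233.4,30,.25)
st=read_state();save(capture('wrist'),'w5.png')
c,s=np.cos(.25),np.sin(.25)
print(proj('wrist',[[538+c*i-s*j,-216.2+s*i+c*j,66] for i,j in((81,73),(81,-73),(-81,73),(-81,-73))],st).round())
"
```

```text
time: 8.98
eef_pos: [578.9, -156.9, 159.7]
ee_rot: [0.992, 0.125, -0.0, -0.0]
force: [-0.0, 0.2, -0.6]
finger_gap: 33.1
gripper_force: 30.0
time: 9.48
eef_pos: [587.4, -233.9, 159.6]
ee_rot: [0.992, 0.125, -0.0, -0.0]
force: [-0.3, 1.2, 0.4]
finger_gap: 33.1
gripper_force: 30.0
t 9.5 pos [ 587.4 -233.9  159.6] yaw 0.25 gap 33.1 SHIFT [0.05 0.   2.59] TURN [-0.01  0.01  0.  ]
[[148. 172.]
 [340. 170.]
 [172. 343.]
 [327. 348.]]
```

View pics/w5.png

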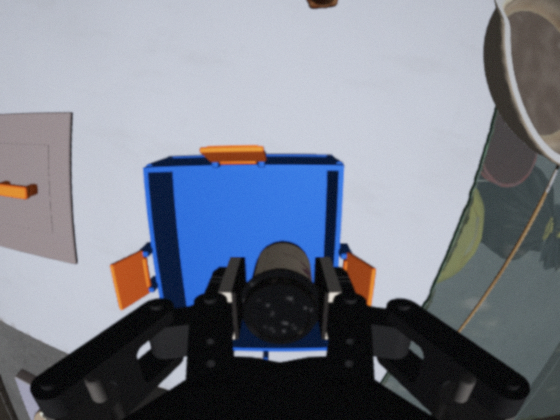

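Run:
```python
from fit import *
im=rd('pics/w5.png').astype(int)
print('col190 rows150-180',im[150:180,190].tolist()); print('row200 cols140-180',[p for p in im[200,140:182].tolist()]); print('row200 cols320-350',im[200,320:350].tolist())
st=read_state()
c,s=np.cos(.25),np.sin(.25)
B=lambda i,j,z:proj('wrist',[[538+c*i-s*j,-216.2+s*i+c*j,z]],st)[0].round(1)
print(B(85,40,66),B(81,40,66),B(81,40,4),'L',B(50,77,66),B(50,73,66),B(50,73,4),'R',B(50,-77,66),B(50,-73,66),B(50,-73,4))
```

```text
col190 rows150-180 [[200, 204, 213], [195, 200, 210], [195, 200, 210], [190, 197, 208], [167, 175, 192], [114, 133, 175], [59, 94, 167], [35, 70, 145], [15, 43, 94], [13, 31, 63], [20, 32, 60], [17, 30, 59], [11, 26, 53], [9, 24, 56], [16, 35, 76], [27, 65, 133], [44, 97, 194], [51, 114, 218], [52, 115, 220], [53, 119, 222], [51, 115, 220], [55, 114, 221], [54, 116, 221], [52, 114, 221], [54, 115, 222], [51, 114, 222], [50, 115, 221], [50, 113, 219], [52, 115, 222], [49, 115, 219]]
row200 cols140-180 [[202, 207, 217], [201, 205, 216], [199, 205, 217], [197, 203, 215], [190, 198, 217], [151, 169, 216], [98, 135, 217], [58, 116, 217], [45, 104, 211], [40, 94, 192], [26, 65, 141], [15, 39, 86], [13, 30, 65], [12, 27, 59], [9, 24, 57], [13, 27, 57], [7, 24, 57], [12, 25, 60], [6, 25, 56], [11, 28, 56], [10, 24, 56], [11, 26, 59], [16, 29, 60], [8, 26, 55], [9, 26, 59], [16, 32, 61], [14, 27, 58], [6, 24, 56], [18, 34, 64], [7, 23, 56], [11, 24, 56], [16, 33, 61], [15, 32, 65], [20, 45, 98], [29, 73, 154], [43, 98, 200], [46, 108, 215], [48, 111, 218], [53, 116, 222], [53, 115, 221], [50, 113, 219], [50, 115, 220]]
row200 cols320-350 [[56, 117, 226], [59, 125, 227], [59, 124, 227], [57, 121, 226], [54, 114, 219], [48, 102, 195], [33, 64, 134], [20, 36, 76], [11, 22, 50], [12, 23, 47], [10, 24, 49], [10, 24, 46], [3, 19, 42], [13, 25, 49], [13, 25, 50], [10, 28, 56], [21, 48, 103], [39, 83, 167], [54, 111, 212], [51, 117, 221], [60, 123, 226], [82, 132, 223], [134, 164, 222], [180, 194, 221], [192, 201, 216], [199, 204, 215], [202, 206, 216], [200, 206, 217], [201, 206, 216], [200, 206, 216]]
[188.5 165.7] [188.8 171. ] [206.7 160.9] L [147.6 210.7] [152.1 210.7] [175.4 193.5] R [343.5 211.2] [338.3 211.1] [327.1 193.4]
```

Rim edges match the prediction to about 1.3 mm, so the box is at (537.7, -215.0, yaw 0.25). Now I place canister A.

```bash
python3 -m inch '[[[0.05,-0.03,0.6],[0,0,0]],[[0,0,0.7],[0,0,0]],[[0,0,0.7],[0,0,0]],[[0,0,0.4],[0,0,0]],[[0,0,0.18],[0,0,0]],[[0,0,0],[0,0,0]],[[0,0,0],[0,0,0]]]'
python3 -m inch '[[[0,0,0],[0,0,0]],[[0,0,0],[0,0,0]],[[0,0,0],[0,0,0]]]' 45
python3 -m inch '[[[0,0,-0.4],[0,0,0]],[[0,0,-0.9],[0,0,0]],[[0,0,-0.9],[0,0,0]],[[0,0,-0.6],[0,0,0]]]'
python3 -c "
from h import *
togo(548.6,369.3,180,.25)"
```

```text
time: 10.4
eef_pos: [590.5, -232.9, 32.5]
ee_rot: [0.992, 0.125, 0.001, 0.0]
force: [-0.5, 0.2, -0.6]
finger_gap: 33.2
gripper_force: 30.0
time: 10.78
eef_pos: [589.9, -232.7, 31.6]
ee_rot: [0.992, 0.125, 0.0, 0.0]
force: [0.7, -0.1, 0.2]
finger_gap: 44.9
gripper_force: 0.0
time: 11.28
eef_pos: [590.5, -232.9, 175.2]
ee_rot: [0.992, 0.125, 0.001, 0.001]
force: [-0.5, 0.5, -0.8]
finger_gap: 45.2
gripper_force: 0.0
t 11.3 pos [ 590.5 -232.9  175.2] yaw 0.25 gap 45.2 SHIFT [  2.17 -11.88  -0.11] TURN [ 0.02 -0.03 -0.  ]
```

```bash
python3 -m inch '[[[0.17,-0.92,0],[0,0,0]],[[0.17,-0.92,0],[0,0,0]],[[0.17,-0.92,0],[0,0,0]],[[0.17,-0.92,0],[0,0,0]],[[0.17,-0.92,0],[0,0,0]],[[0.17,-0.92,0],[0,0,0]],[[0.17,-0.92,0],[0,0,0]],[[0.17,-0.92,0],[0,0,0]],[[0.17,-0.92,0],[0,0,0]],[[0.17,-0.92,0],[0,0,0]]]' 60
python3 -m inch '[[[0.17,-0.92,0],[0,0,0]],[[0.17,-0.92,0],[0,0,0]],[[0.15,-0.85,0],[0,0,0]],[[0,0,0.7],[0,0,0]],[[0,0,0.7],[0,0,0]],[[0,0,0],[0,0,0]],[[0,0,0],[0,0,0]]]'
cat >> h.py <<'E'
def capat(X,r=30):
    "find dark cap top near predicted world X, return refined top centre"
    st=read_state(); im=capture('wrist'); u,v=proj('wrist',[X],st)[0]; m=np.zeros((420,560),np.uint8); cv2.circle(m,(int(u),int(v)),r+10,1,-1)
    k=((im.max(2)<60)&(m>0)).astype(np.uint8); k=cv2.morphologyEx(k,cv2.MORPH_OPEN,cv2.getStructuringElement(cv2.MORPH_ELLIPSE,(21,21)))
    n,l,s,c=cv2.connectedComponentsWithStats(k)
    for i in range(1,n): print('cap',s[i].tolist(),c[i].round(),'pred',u.round(),v.round(),at_z('wrist',*c[i],50,st).round(1))
E
python3 -c "
from h import *
togo(550.5,369.5,23,.25); capat([549,369.5,54])"
```

```text
time: 12.52
eef_pos: [558.4, 235.5, 173.0]
ee_rot: [0.992, 0.124, 0.001, -0.0]
force: [0.5, -0.3, -0.1]
finger_gap: 60.2
gripper_force: 0.0
time: 13.4
eef_pos: [549.7, 370.9, 103.4]
ee_rot: [0.992, 0.124, 0.001, -0.0]
force: [0.7, -0.7, 0.3]
finger_gap: 60.0
gripper_force: 0.0
t 13.4 pos [549.7 370.9 103.4] yaw 0.25 gap 60.0 SHIFT [0.01 0.03 1.61] TURN [-0.01 -0.02 -0.  ]
cap [255, 204, 53, 58, 2307] [281. 234.] pred 283.0 241.0 [552.1 371.3  50. ]
```

```bash
python3 -m inch '[[[0.05,0,0.6],[0,0,0]],[[0,0,0.6],[0,0,0]],[[0,0,0.43],[0,0,0]],[[0,0,0],[0,0,0]]]'
python3 -m inch '[[[0,0,0],[0,0,0]],[[0,0,0],[0,0,0]],[[0,0,0],[0,0,0]],[[0,0,0],[0,0,0]]]' 20 30
python3 -m inch '[[[0,0,-0.7],[0,0,0]],[[0,0,-0.8],[0,0,0]],[[0,0,-0.8],[0,0,0]],[[0,0,-0.7],[0,0,0]],[[0,0,0],[0,0,0]]]'
python3 -c "
from h import *
togo(575,-175,172,.25)"
```

```text
time: 13.95
eef_pos: [551.1, 370.7, 19.3]
ee_rot: [0.992, 0.125, -0.001, 0.0]
force: [0.2, 0.5, -0.1]
finger_gap: 60.1
gripper_force: 0.0
time: 14.45
eef_pos: [552.2, 371.7, 21.4]
ee_rot: [0.992, 0.124, 0.001, -0.001]
force: [0.3, -0.3, 6.9]
finger_gap: 33.3
gripper_force: 29.3
time: 15.08
eef_pos: [552.7, 372.1, 173.7]
ee_rot: [0.992, 0.124, 0.003, -0.001]
force: [0.6, 0.1, -1.0]
finger_gap: 33.8
gripper_force: 29.9
t 15.1 pos [552.7 372.1 173.7] yaw 0.25 gap 33.8 SHIFT [-2.27 10.71  0.  ] TURN [-0.02 -0.05 -0.  ]
```

```bash
python3 -m inch '[[[-0.19,0.9,0],[0,0,0]],[[-0.19,0.9,0],[0,0,0]],[[-0.19,0.9,0],[0,0,0]],[[-0.19,0.9,0],[0,0,0]],[[-0.19,0.9,0],[0,0,0]],[[-0.19,0.9,0],[0,0,0]],[[-0.19,0.9,0],[0,0,0]],[[-0.19,0.9,0],[0,0,0]],[[-0.19,0.9,0],[0,0,0]],[[-0.19,0.9,0],[0,0,0]]]'
python3 -m inch '[[[-0.19,0.9,0],[0,0,0]],[[-0.18,0.81,0],[0,0,0]],[[0,0,0],[0,0,0]],[[0,0,0.6],[0,0,0]],[[0,0,0.6],[0,0,0]],[[0,0,0],[0,0,0]]]'
python3 -c "
from h import *
togo(575,-175,26.5,.25)"
```

```text
time: 16.32
eef_pos: [570.2, -90.0, 169.6]
ee_rot: [0.992, 0.125, -0.0, -0.0]
force: [0.4, 0.6, -0.3]
finger_gap: 33.4
gripper_force: 30.0
time: 17.08
eef_pos: [572.3, -174.6, 107.9]
ee_rot: [0.992, 0.125, -0.002, -0.001]
force: [0.6, 0.2, -0.6]
finger_gap: 33.5
gripper_force: 30.0
t 17.1 pos [ 572.3 -174.6  107.9] yaw 0.251 gap 33.5 SHIFT [0.06 0.02 1.63] TURN [-0.02  0.03  0.01]
```

```bash
python3 -m inch '[[[0.05,0.02,0.5],[0,0,0]],[[0,0,0.6],[0,0,0]],[[0,0,0.35],[0,0,0]],[[0,0,0.18],[0,0,0]],[[0,0,0],[0,0,0]],[[0,0,0],[0,0,0]]]'
python3 -m inch '[[[0,0,0],[0,0,0]],[[0,0,0],[0,0,0]],[[0,0,0],[0,0,0]]]' 45
python3 -m inch '[[[0,0,-0.4],[0,0,0]],[[0,0,-0.9],[0,0,0]],[[0,0,-0.9],[0,0,0]],[[0,0,-0.8],[0,0,0]],[[0,0,0],[0,0,0]]]'
python3 -c "
from h import *
togo(454.5,378.5,175,.25)
save(capture('wrist'),'w6.png')"
```

```text
time: 17.82
eef_pos: [577.0, -176.3, 29.3]
ee_rot: [0.992, 0.125, 0.001, 0.0]
force: [0.5, 1.0, -1.1]
finger_gap: 33.3
gripper_force: 30.0
time: 18.2
eef_pos: [576.5, -176.3, 28.5]
ee_rot: [0.992, 0.125, 0.0, 0.0]
force: [-0.4, 1.2, 0.3]
finger_gap: 45.1
gripper_force: 0.0
time: 18.82
eef_pos: [578.2, -176.6, 183.1]
ee_rot: [0.992, 0.124, 0.003, 0.001]
force: [-0.2, 0.1, -0.8]
finger_gap: 45.2
gripper_force: 0.0
t 18.8 pos [ 578.2 -176.6  183.1] yaw 0.25 gap 45.2 SHIFT [  0.34 -11.37   0.13] TURN [ 0.03 -0.06 -0.  ]
```

View pics/w6.png

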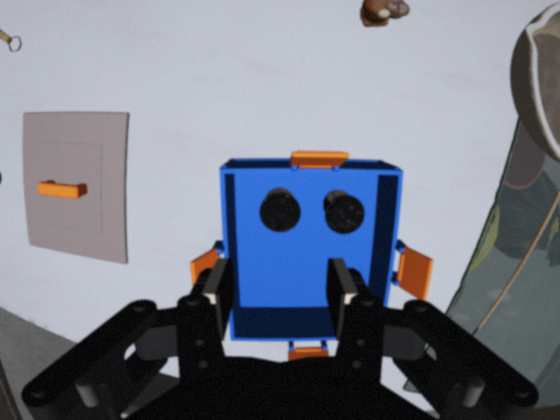

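Wrist picture: both canisters stand upright in the back row of the box, with caps at (280,210) and (345,213).

```bash
python3 -m inch '[[[0.03,-0.95,0],[0,0,0]],[[0.03,-0.95,0],[0,0,0]],[[0.03,-0.95,0],[0,0,0]],[[0.03,-0.95,0],[0,0,0]],[[0.03,-0.95,0],[0,0,0]],[[0.03,-0.95,0],[0,0,0]],[[0.03,-0.95,0],[0,0,0]],[[0.03,-0.95,0],[0,0,0]],[[0.03,-0.95,0],[0,0,0]],[[0.03,-0.95,0],[0,0,0]]]' 60
python3 -m inch '[[[0.04,-0.95,0],[0,0,0]],[[0.04,-0.95,0],[0,0,0]],[[0,0,0],[0,0,-0.9]],[[0,0,0],[0,0,-0.9]],[[0,0,0.4],[0,0,-0.9]],[[0,0,0.5],[0,0,-0.9]],[[0,0,0.5],[0,0,-0.9]],[[0,0,0],[0,0,-0.85]],[[0,0,0],[0,0,0]],[[0,0,0],[0,0,0]]]'
python3 -c "
from h import *
togo(456.5,379.5,21,.785); capat([456,379,54])"
```

```text
time: 20.12
eef_pos: [472.7, 288.8, 178.0]
ee_rot: [0.992, 0.125, -0.0, 0.0]
force: [0.8, -0.4, 1.1]
finger_gap: 59.9
gripper_force: 0.0
time: 21.38
eef_pos: [454.0, 380.7, 108.4]
ee_rot: [0.924, 0.381, -0.0, -0.0]
force: [0.4, -0.7, 0.4]
finger_gap: 59.8
gripper_force: 0.0
t 21.4 pos [454.  380.7 108.4] yaw 0.783 gap 59.8 SHIFT [0.02 0.05 1.75] TURN [-0.    0.   -0.02]
cap [253, 200, 50, 62, 2247] [277. 231.] pred 284.0 237.0 [455.  383.9  50. ]
```

```bash
python3 -m inch '[[[0.04,-0.02,0.6],[0,0,0]],[[0,0,0.6],[0,0,0]],[[0,0,0.54],[0,0,0]],[[0,0,0],[0,0,0]]]'
python3 -m inch '[[[0,0,0],[0,0,0]],[[0,0,0],[0,0,0]],[[0,0,0],[0,0,0]],[[0,0,0],[0,0,0]]]' 20 30
python3 -m inch '[[[0,0,-0.7],[0,0,0]],[[0,0,-0.8],[0,0,0]],[[0,0,-0.8],[0,0,0.9]],[[0,0,-0.7],[0,0,0.9]],[[0,0,0],[0,0,0.9]],[[0,0,0],[0,0,0.9]],[[0,0,0],[0,0,0.9]],[[0,0,0],[0,0,0.83]],[[0,0,0],[0,0,0]]]'
python3 -c "
from h import *
togo(485.8,-197.8,172,.25)"
```

```text
time: 21.92
eef_pos: [453.8, 382.2, 20.1]
ee_rot: [0.924, 0.382, -0.001, 0.0]
force: [-0.1, 0.1, 1.6]
finger_gap: 59.9
gripper_force: 0.0
time: 22.42
eef_pos: [455.4, 383.5, 22.8]
ee_rot: [0.924, 0.382, 0.001, -0.0]
force: [-2.4, -0.6, 8.5]
finger_gap: 32.0
gripper_force: 29.4
time: 23.55
eef_pos: [454.7, 383.0, 172.1]
ee_rot: [0.992, 0.126, 0.0, -0.0]
force: [-0.6, 0.3, -0.8]
finger_gap: 32.4
gripper_force: 29.9
t 23.6 pos [454.7 383.  172.1] yaw 0.252 gap 32.4 SHIFT [-2.3 11.4 -0. ] TURN [-0.   -0.01  0.02]
```

```bash
python3 -m inch '[[[-0.19,0.95,0],[0,0,0]],[[-0.19,0.95,0],[0,0,0]],[[-0.19,0.95,0],[0,0,0]],[[-0.19,0.95,0],[0,0,0]],[[-0.19,0.95,0],[0,0,0]],[[-0.19,0.95,0],[0,0,0]],[[-0.19,0.95,0],[0,0,0]],[[-0.19,0.95,0],[0,0,0]],[[-0.19,0.95,0],[0,0,0]],[[-0.19,0.95,0],[0,0,0]]]'
python3 -m inch '[[[-0.19,0.95,0],[0,0,0]],[[-0.19,0.95,0],[0,0,0]],[[0,0,0],[0,0,0]],[[0,0,0.6],[0,0,0]],[[0,0,0.6],[0,0,0]],[[0,0,0],[0,0,0]]]'
python3 -c "
from h import *
togo(485.8,-197.8,27,.25)"
```

```text
time: 24.8
eef_pos: [481.0, -102.4, 171.9]
ee_rot: [0.992, 0.127, 0.0, 0.0]
force: [1.1, 0.1, -0.4]
finger_gap: 32.2
gripper_force: 30.0
time: 25.55
eef_pos: [485.1, -196.5, 110.1]
ee_rot: [0.992, 0.127, -0.001, -0.001]
force: [-0.3, 1.2, -0.3]
finger_gap: 32.3
gripper_force: 30.0
t 25.6 pos [ 485.1 -196.5  110.1] yaw 0.254 gap 32.3 SHIFT [0.01 0.03 1.66] TURN [-0.02  0.03  0.04]
```

```bash
python3 -m inch '[[[0.01,0.03,0.5],[0,0,0]],[[0,0,0.6],[0,0,0]],[[0,0,0.37],[0,0,0]],[[0,0,0.2],[0,0,0]],[[0,0,0],[0,0,0]],[[0,0,0],[0,0,0]]]'
python3 -m inch '[[[0,0,0],[0,0,0]],[[0,0,0],[0,0,0]],[[0,0,0],[0,0,0]]]' 45
python3 -m inch '[[[0,0,-0.4],[0,0,0]],[[0,0,-0.9],[0,0,0]],[[0,0,-0.9],[0,0,0]],[[0,0,-0.8],[0,0,0]],[[0,0,0],[0,0,0]]]'
python3 -c "
from h import *
togo(483.5,437.5,178,.25)"
```

```text
time: 26.3
eef_pos: [487.8, -199.0, 28.9]
ee_rot: [0.992, 0.126, 0.001, 0.0]
force: [-0.5, 0.9, -0.5]
finger_gap: 32.5
gripper_force: 30.0
time: 26.68
eef_pos: [487.2, -198.9, 28.0]
ee_rot: [0.992, 0.126, 0.0, 0.0]
force: [1.3, 0.1, -0.4]
finger_gap: 44.8
gripper_force: 0.0
time: 27.3
eef_pos: [488.6, -199.4, 180.9]
ee_rot: [0.992, 0.125, 0.002, 0.001]
force: [-0.2, 0.3, -0.5]
finger_gap: 45.0
gripper_force: 0.0
t 27.3 pos [ 488.6 -199.4  180.9] yaw 0.252 gap 45.0 SHIFT [  3.07 -12.36   0.04] TURN [ 0.03 -0.04  0.02]
```

```bash
python3 -m inch '[[[0.24,-0.95,0],[0,0,0]],[[0.24,-0.95,0],[0,0,0]],[[0.24,-0.95,0],[0,0,0]],[[0.24,-0.95,0],[0,0,0]],[[0.24,-0.95,0],[0,0,0]],[[0.24,-0.95,0],[0,0,0]],[[0.24,-0.95,0],[0,0,0]],[[0.24,-0.95,0],[0,0,0]],[[0.24,-0.95,0],[0,0,0]],[[0.24,-0.95,0],[0,0,0]]]' 60
python3 -m inch '[[[0.24,-0.95,0],[0,0,0]],[[0.24,-0.95,0],[0,0,0]],[[0.2,-0.95,0],[0,0,0]],[[0,0,0],[0,0,-0.9]],[[0,0,0],[0,0,-0.9]],[[0,0,0],[0,0,-0.9]],[[0,0,0],[0,0,-0.9]],[[0,0,0],[0,0,-0.9]],[[0,0,0],[0,0,-0.9]],[[0,0,0],[0,0,-0.9]]]'
python3 -m inch '[[[0,0,0.4],[0,0,-0.9]],[[0,0,0.5],[0,0,-0.9]],[[0,0,0.5],[0,0,-0.9]],[[0,0,0],[0,0,-0.9]],[[0,0,0],[0,0,-0.5]],[[0,0,0],[0,0,0]],[[0,0,0],[0,0,0]]]'
python3 -c "
from h import *
togo(483.5,437.5,21,1.29); capat([483.5,437.5,54])"
```

```text
time: 28.55
eef_pos: [484.6, 292.3, 177.0]
ee_rot: [0.992, 0.125, -0.0, 0.0]
force: [1.0, -1.2, 0.2]
finger_gap: 60.0
gripper_force: 0.0
time: 29.8
eef_pos: [482.1, 437.2, 176.7]
ee_rot: [0.904, 0.428, -0.001, 0.0]
force: [0.5, 0.0, 0.2]
finger_gap: 59.8
gripper_force: 0.0
time: 30.68
eef_pos: [482.3, 437.4, 107.4]
ee_rot: [0.799, 0.601, -0.0, -0.0]
force: [0.2, 0.8, 0.2]
finger_gap: 59.7
gripper_force: 0.0
t 30.7 pos [482.3 437.4 107.4] yaw 1.291 gap 59.7 SHIFT [0.01 0.02 1.73] TURN [-0.    0.    0.01]
cap [255, 205, 48, 55, 1901] [279. 231.] pred 281.0 237.0 [483.  440.5  50. ]
```

```bash
python3 -m inch '[[[0.04,0,0.6],[0,0,0]],[[0,0,0.6],[0,0,0]],[[0,0,0.53],[0,0,0]],[[0,0,0],[0,0,0]]]'
python3 -m inch '[[[0,0,0],[0,0,0]],[[0,0,0],[0,0,0]],[[0,0,0],[0,0,0]],[[0,0,0],[0,0,0]]]' 20 30
python3 -m inch '[[[0,0,-0.7],[0,0,0]],[[0,0,-0.8],[0,0,0]],[[0,0,-0.8],[0,0,0.9]],[[0,0,-0.7],[0,0,0.9]],[[0,0,0],[0,0,0.9]],[[0,0,0],[0,0,0.9]],[[0,0,0],[0,0,0.9]],[[0,0,0],[0,0,0.9]],[[0,0,0],[0,0,0.9]],[[0,0,0],[0,0,0.9]]]'
python3 -m inch '[[[0,0,0],[0,0,0.9]],[[0,0,0],[0,0,0.9]],[[0,0,0],[0,0,0.9]],[[0,0,0],[0,0,0.5]],[[0,0,0],[0,0,0]],[[0,0,0],[0,0,0]]]'
python3 -c "
from h import *
togo(500.4,-255,172,.25)"
```

```text
time: 31.22
eef_pos: [482.1, 438.6, 19.7]
ee_rot: [0.799, 0.602, -0.002, 0.0]
force: [-0.3, 0.3, 0.1]
finger_gap: 59.9
gripper_force: 0.0
time: 31.72
eef_pos: [483.5, 440.2, 22.7]
ee_rot: [0.799, 0.602, 0.001, -0.0]
force: [-1.0, -0.3, 7.9]
finger_gap: 30.6
gripper_force: 29.6
time: 32.98
eef_pos: [483.0, 439.4, 171.9]
ee_rot: [0.96, 0.281, 0.0, -0.0]
force: [0.2, 0.5, -0.6]
finger_gap: 30.5
gripper_force: 30.3
time: 33.72
eef_pos: [483.0, 439.5, 171.6]
ee_rot: [0.992, 0.126, 0.0, -0.0]
force: [-0.2, -0.4, 0.2]
finger_gap: 30.6
gripper_force: 30.3
t 33.7 pos [483.  439.5 171.6] yaw 0.253 gap 30.6 SHIFT [-3.140e+00  1.353e+01 -1.000e-02] TURN [-0.   -0.    0.03]
```

```bash
python3 -m inch '[[[-0.21,0.9,0],[0,0,0]],[[-0.21,0.9,0],[0,0,0]],[[-0.21,0.9,0],[0,0,0]],[[-0.21,0.9,0],[0,0,0]],[[-0.21,0.9,0],[0,0,0]],[[-0.21,0.9,0],[0,0,0]],[[-0.21,0.9,0],[0,0,0]],[[-0.21,0.9,0],[0,0,0]],[[-0.21,0.9,0],[0,0,0]],[[-0.21,0.9,0],[0,0,0]]]'
python3 -m inch '[[[-0.21,0.9,0],[0,0,0]],[[-0.21,0.9,0],[0,0,0]],[[-0.21,0.9,0],[0,0,0]],[[-0.21,0.9,0],[0,0,0]],[[-0.2,0.93,0],[0,0,0]],[[0,0,0],[0,0,0]],[[0,0,0.6],[0,0,0]],[[0,0,0.6],[0,0,0]],[[0,0,0],[0,0,0]]]'
python3 -c "
from h import *
togo(500.4,-255,27,.25)"
```

```text
time: 34.98
eef_pos: [493.3, -24.1, 171.6]
ee_rot: [0.992, 0.126, 0.0, 0.0]
force: [1.0, -0.0, -0.7]
finger_gap: 30.6
gripper_force: 30.3
time: 36.1
eef_pos: [498.4, -253.7, 109.8]
ee_rot: [0.992, 0.126, -0.001, -0.001]
force: [0.2, -0.2, 0.1]
finger_gap: 30.6
gripper_force: 30.3
t 36.1 pos [ 498.4 -253.7  109.8] yaw 0.253 gap 30.6 SHIFT [0.04 0.04 1.66] TURN [-0.03  0.03  0.03]
```

Placing, then on to E (~428,258) with yaw 0.25.

```bash
python3 -m inch '[[[0.02,0.02,0.5],[0,0,0]],[[0,0,0.6],[0,0,0]],[[0,0,0.37],[0,0,0]],[[0,0,0.2],[0,0,0]],[[0,0,0],[0,0,0]],[[0,0,0],[0,0,0]]]'
python3 -m inch '[[[0,0,0],[0,0,0]],[[0,0,0],[0,0,0]],[[0,0,0],[0,0,0]]]' 45
python3 -m inch '[[[0,0,-0.4],[0,0,0]],[[0,0,-0.9],[0,0,0]],[[0,0,-0.9],[0,0,0]],[[0,0,-0.8],[0,0,0]],[[0,0,0],[0,0,0]]]'
python3 -c "
from h import *
togo(428.5,258,178,.25)"
```

```text
time: 36.85
eef_pos: [501.2, -255.7, 28.7]
ee_rot: [0.992, 0.126, 0.0, 0.0]
force: [-0.4, -1.1, -0.3]
finger_gap: 30.6
gripper_force: 30.3
time: 37.22
eef_pos: [500.8, -255.6, 28.1]
ee_rot: [0.992, 0.126, 0.0, 0.0]
force: [0.3, -0.6, -0.2]
finger_gap: 44.8
gripper_force: 0.0
time: 37.85
eef_pos: [502.2, -256.2, 181.0]
ee_rot: [0.992, 0.125, 0.002, 0.001]
force: [-0.4, 0.1, -0.0]
finger_gap: 45.3
gripper_force: 0.0
t 37.9 pos [ 502.2 -256.2  181. ] yaw 0.252 gap 45.3 SHIFT [  1.13 -10.33   0.03] TURN [ 0.03 -0.04  0.02]
```

```bash
python3 -m inch '[[[0.1,-0.94,0],[0,0,0]],[[0.1,-0.94,0],[0,0,0]],[[0.1,-0.94,0],[0,0,0]],[[0.1,-0.94,0],[0,0,0]],[[0.1,-0.94,0],[0,0,0]],[[0.1,-0.94,0],[0,0,0]],[[0.1,-0.94,0],[0,0,0]],[[0.1,-0.94,0],[0,0,0]],[[0.1,-0.94,0],[0,0,0]],[[0.1,-0.94,0],[0,0,0]]]' 60
python3 -m inch '[[[0.13,-0.93,0],[0,0,0]],[[0,0,0],[0,0,0]],[[0,0,0.7],[0,0,0]],[[0,0,0.7],[0,0,0]],[[0,0,0],[0,0,0]],[[0,0,0],[0,0,0]]]'
python3 -c "
from h import *
togo(428.5,258,21,.25); capat([428.5,258,54])"
```

```text
time: 39.1
eef_pos: [431.3, 213.4, 177.3]
ee_rot: [0.992, 0.126, -0.0, 0.0]
force: [1.2, 0.2, 0.2]
finger_gap: 60.2
gripper_force: 0.0
time: 39.85
eef_pos: [427.1, 258.6, 108.6]
ee_rot: [0.992, 0.125, 0.0, -0.0]
force: [-0.1, -0.0, 1.0]
finger_gap: 60.0
gripper_force: 0.0
t 39.9 pos [427.1 258.6 108.6] yaw 0.251 gap 60.0 SHIFT [0.02 0.02 1.75] TURN [-0.   -0.    0.01]
cap [258, 203, 51, 61, 2358] [283. 235.] pred 282.0 235.0 [427.5 257.4  50. ]
```

```bash
python3 -m inch '[[[0,0.02,0.6],[0,0,0]],[[0,0,0.6],[0,0,0]],[[0,0,0.54],[0,0,0]],[[0,0,0],[0,0,0]]]'
python3 -m inch '[[[0,0,0],[0,0,0]],[[0,0,0],[0,0,0]],[[0,0,0],[0,0,0]],[[0,0,0],[0,0,0]]]' 20 30
python3 -m inch '[[[0,0,-0.7],[0,0,0]],[[0,0,-0.8],[0,0,0]],[[0,0,-0.8],[0,0,0]],[[0,0,-0.7],[0,0,0]],[[0,0,0],[0,0,0]]]'
python3 -c "
from h import *
togo(537.7,-215,172,.25)"
```

```text
time: 40.4
eef_pos: [426.8, 257.5, 20.7]
ee_rot: [0.992, 0.126, -0.001, 0.0]
force: [-1.0, -0.5, 0.2]
finger_gap: 60.2
gripper_force: 0.0
time: 40.9
eef_pos: [428.1, 258.3, 22.5]
ee_rot: [0.992, 0.125, 0.001, -0.0]
force: [0.3, 0.0, 8.7]
finger_gap: 32.4
gripper_force: 28.9
time: 41.52
eef_pos: [428.4, 258.6, 174.4]
ee_rot: [0.992, 0.125, 0.003, -0.001]
force: [-0.9, -0.1, -1.3]
finger_gap: 32.4
gripper_force: 29.8
t 41.5 pos [428.4 258.6 174.4] yaw 0.251 gap 32.4 SHIFT [-0.24  9.72  0.04] TURN [-0.01 -0.06  0.01]
```

```bash
python3 -m inch '[[[-0.02,0.97,0],[0,0,0]],[[-0.02,0.97,0],[0,0,0]],[[-0.02,0.97,0],[0,0,0]],[[-0.02,0.97,0],[0,0,0]],[[-0.02,0.97,0],[0,0,0]],[[-0.02,0.97,0],[0,0,0]],[[-0.02,0.97,0],[0,0,0]],[[-0.02,0.97,0],[0,0,0]],[[-0.02,0.97,0],[0,0,0]],[[-0.02,0.97,0],[0,0,0]]]'
python3 -m inch '[[[0,0,0],[0,0,0]],[[0,0,0.5],[0,0,0]],[[0,0,0.5],[0,0,0]],[[0,0,0],[0,0,0]],[[0,0,0],[0,0,0]]]'
python3 -c "
from h import *
togo(537.7,-215,27,.25);save(capture('wrist'),'w7.png')"
```

```text
time: 42.78
eef_pos: [538.0, -216.0, 170.7]
ee_rot: [0.992, 0.126, -0.0, -0.0]
force: [0.9, -0.4, -0.8]
finger_gap: 32.3
gripper_force: 29.9
time: 43.4
eef_pos: [538.4, -214.1, 121.6]
ee_rot: [0.992, 0.126, 0.0, 0.0]
force: [-0.5, 0.1, 0.1]
finger_gap: 32.4
gripper_force: 29.9
t 43.4 pos [ 538.4 -214.1  121.6] yaw 0.252 gap 32.4 SHIFT [-0.02  0.01  1.89] TURN [ 0.   -0.01  0.02]
```

View pics/w7.png

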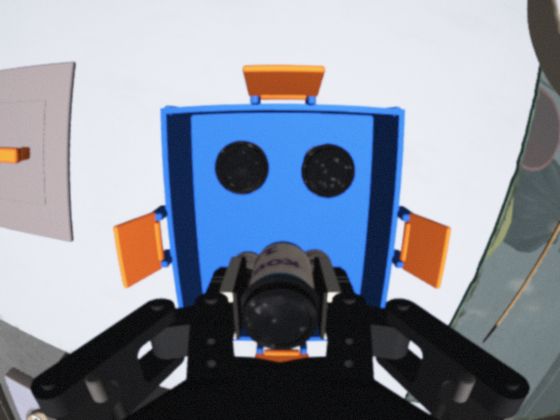

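Wrist picture: the two back canisters are upright at (241,167) and (328,170), and the held one is centred over the middle of the box.

```bash
python3 -m inch '[[[-0.02,0.01,0.6],[0,0,0]],[[0,0,0.6],[0,0,0]],[[0,0,0.5],[0,0,0]],[[0,0,0.22],[0,0,0]],[[0,0,0],[0,0,0]],[[0,0,0],[0,0,0]]]'
python3 -m inch '[[[0,0,0],[0,0,0]],[[0,0,0],[0,0,0]],[[0,0,0],[0,0,0]]]' 45
python3 -m inch '[[[0,0,-0.4],[0,0,0]],[[0,0,-0.9],[0,0,0]],[[0,0,-0.9],[0,0,0]],[[0,0,-0.9],[0,0,0]],[[0,0,-0.9],[0,0,0]],[[0,0,0],[0,0,0]]]'
python3 - <<'E'
from fit import *
A=capture('side');save(A,'b3.png')
ml=[]
for c in('scene','side'):
    capture(c); o=outline_of('lid',c)[0]; print(c,o['extent'],o['p']); ml.append((c,hull(o['mask']),None))
print(fit(lambda p:boxpts(p,85,77,7,13),ml,[535,60,.13],[10,10,.1]))
togo(535.5,61.5,160,.13)
b=A[240:390,190:330]; save(cv2.resize(b,None,fx=3,fy=3,interpolation=cv2.INTER_CUBIC),'b3c.png')
E
```

```text
time: 44.2
eef_pos: [537.8, -215.3, 25.7]
ee_rot: [0.992, 0.126, 0.001, 0.0]
force: [-0.1, 0.6, -0.2]
finger_gap: 32.2
gripper_force: 30.3
time: 44.58
eef_pos: [537.4, -215.2, 25.0]
ee_rot: [0.992, 0.126, 0.0, 0.0]
force: [0.9, -0.1, -0.0]
finger_gap: 45.1
gripper_force: 0.0
time: 45.32
eef_pos: [538.9, -215.6, 229.9]
ee_rot: [0.992, 0.125, 0.003, 0.002]
force: [1.1, 0.0, -1.0]
finger_gap: 45.1
gripper_force: 0.0
scene [319.0, 243.0, 88.2, 59.2] 0.73
side [254.9, 233.6, 69.7, 45.2] 0.74
(array([5.34495562e+02, 5.83707149e+01, 1.22532450e-01]), np.float64(0.05539623555246083))
t 45.6 pos [ 536.7 -215.   224.1] yaw 0.252 gap 45.3 SHIFT [ 1.36 -5.36  1.28] TURN [-0.01  0.01  1.22]
```

View pics/b3c.png

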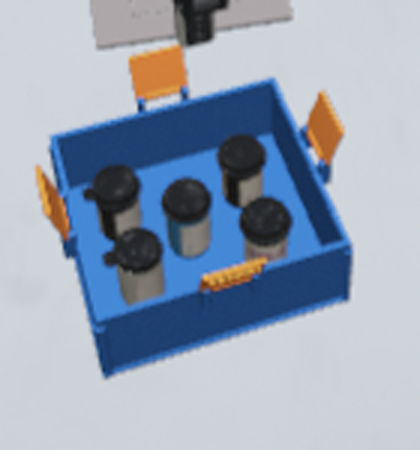

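Side crop: all five canisters stand upright in the box and all clips are open. Next is the lid.

```bash
python3 -m inch '[[[0.22,-0.89,0.1],[0,0,0]],[[0.22,-0.89,0.1],[0,0,0]],[[0.22,-0.89,0.1],[0,0,0]],[[0.22,-0.89,0.1],[0,0,0]],[[0.22,-0.89,0.1],[0,0,0]],[[0.22,-0.89,0.1],[0,0,0]],[[0,0,0],[0,0,-0.9]],[[0,0,0],[0,0,-0.9]],[[0,0,0],[0,0,-0.9]],[[0,0,0],[0,0,-0.9]]]' 50
python3 -m inch '[[[0,0,0],[0,0,-0.9]],[[0,0,0],[0,0,-0.9]],[[0,0,0],[0,0,-0.9]],[[0,0,0],[0,0,-0.9]],[[0,0,0],[0,0,-0.9]],[[0,0,0],[0,0,-0.9]],[[0,0,0],[0,0,-0.9]],[[0,0,0],[0,0,-0.9]],[[0,0,0],[0,0,-0.9]],[[0,0,0],[0,0,-0.9]]]'
python3 -m inch '[[[0,0,0],[0,0,-0.9]],[[0,0,0],[0,0,-0.9]],[[0,0,0],[0,0,0]],[[0,0,0],[0,0,0]]]'
cat > lidfit.py <<'E'
from fit import *
st=read_state(); im=capture('wrist'); import sys
save(im,sys.argv[1]); hsv=cv2.cvtColor(im,cv2.COLOR_RGB2HSV).astype(int)
o=outline_of('lid','wrist'); print([(d['extent'],d['p']) for d in o][:2])
p,c=fit(lambda p:boxpts(p,85,77,7,13),[('wrist',hull(o[0]['mask']),st)],[535,60,.13],[10,10,.1]); print('lid',p,c)
k=((hsv[...,0]>5)&(hsv[...,0]<20)&(hsv[...,1]>180)&(hsv[...,2]>150)).astype(np.uint8)
n,l,s,ct=cv2.connectedComponentsWithStats(k)
for i in range(1,n):
    if s[i,4]>150: print('orange',s[i].tolist(),ct[i].round(1),at_z('wrist',*ct[i],37,st).round(1))
togo(p[0],p[1],18,p[2]+np.pi/2)
E
python3 lidfit.py w8.png
```

```text
time: 46.82
eef_pos: [534.2, 59.9, 193.9]
ee_rot: [0.953, 0.303, -0.001, -0.0]
force: [0.4, 0.5, 0.3]
finger_gap: 49.7
gripper_force: 0.0
time: 48.08
eef_pos: [534.2, 59.8, 194.0]
ee_rot: [0.727, 0.687, -0.001, -0.001]
force: [0.5, 0.3, 0.8]
finger_gap: 49.7
gripper_force: 0.0
time: 48.58
eef_pos: [534.5, 59.8, 194.4]
ee_rot: [0.664, 0.748, -0.0, -0.0]
force: [-0.7, 0.3, 0.3]
finger_gap: 50.2
gripper_force: 0.0
[([280.0, 184.6, 168.2, 142.6], 0.82)]
lid [5.33991674e+02 6.27344545e+01 1.30032075e-01] 0.024238139456356576
orange [273, 167, 13, 58, 731] [279.1 195.2] [534.1  63.9  37. ]
t 48.7 pos [534.6  59.8 194.7] yaw 1.69 gap 50.4 SHIFT [ 0.06 -0.    3.53] TURN [-0.  -0.  -0.1]
```

View pics/w8.png

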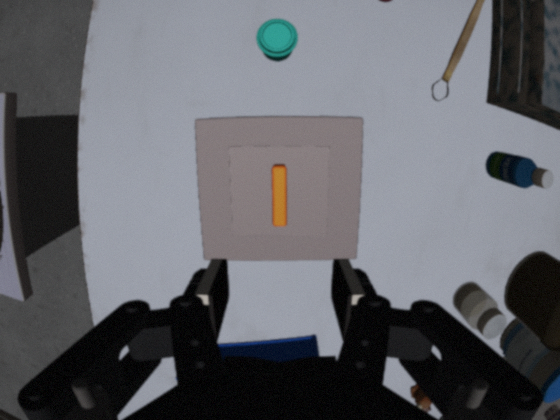

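Wrist picture: the lid lies square in view with its handle bar at (279,195). It has not been disturbed and the tool is aligned with it.

```bash
python3 -m inch '[[[0.06,0,0.6],[0,0,-0.1]],[[0,0,0.8],[0,0,0]],[[0,0,0.8],[0,0,0]],[[0,0,0.7],[0,0,0]],[[0,0,0.4],[0,0,0]],[[0,0,0.2],[0,0,0]],[[0,0,0],[0,0,0]]]'
python3 -m inch '[[[0,0,0],[0,0,0]],[[0,0,0],[0,0,0]],[[0,0,0],[0,0,0]],[[0,0,0],[0,0,0]],[[0,0,0],[0,0,0]]]' 0 60
python3 -c "
from h import *
togo(534,63,180,1.70)"
```

```text
time: 49.55
eef_pos: [534.5, 63.0, 20.0]
ee_rot: [0.659, 0.752, 0.0, -0.0]
force: [-0.7, -0.7, -0.1]
finger_gap: 50.0
gripper_force: 0.0
time: 50.18
eef_pos: [534.9, 62.8, 20.9]
ee_rot: [0.659, 0.752, 0.0, 0.001]
force: [-2.1, -0.3, 10.2]
finger_gap: 12.4
gripper_force: 58.6
t 50.2 pos [534.9  62.8  20.9] yaw 1.701 gap 12.4 SHIFT [ 0.   -0.01 -3.18] TURN [0.01 0.   0.01]
```

```bash
python3 -m inch '[[[0,0,-0.3],[0,0,0]],[[0,0,-0.7],[0,0,0]],[[0,0,-0.8],[0,0,0]],[[0,0,-0.8],[0,0,0]],[[0,0,-0.6],[0,0,0]],[[-0.5,-0.06,0],[0,0,0]],[[-0.8,-0.1,0],[0,0,0]],[[-0.8,-0.1,0],[0,0,0]],[[-0.8,-0.1,0],[0,0,0]],[[-0.8,-0.1,0],[0,0,0]]]'
python3 -m inch '[[[-0.8,-0.1,0],[0,0,0]],[[-0.6,-0.06,0],[0,0,0]],[[-0.4,-0.04,0],[0,0,0]],[[0,0,0],[0,0,-0.4]],[[0,0,0],[0,0,-0.4]],[[0,0,0],[0,0,-0.4]],[[0,0,0],[0,0,0]],[[0,0,0],[0,0,0]]]'
python3 - <<'E'
from h import *
togo(537.7,-215,77,.25+np.pi/2); save(capture('wrist'),'w9.png'); save(capture('side'),'b4.png')
E
```

```text
time: 51.42
eef_pos: [535.5, -124.8, 180.9]
ee_rot: [0.659, 0.752, 0.0, 0.0]
force: [0.7, 0.2, -2.3]
finger_gap: 12.4
gripper_force: 59.2
time: 52.42
eef_pos: [537.6, -213.8, 179.9]
ee_rot: [0.613, 0.79, 0.0, -0.0]
force: [-0.2, -0.6, -2.5]
finger_gap: 12.5
gripper_force: 59.2
t 52.4 pos [ 537.6 -213.8  179.9] yaw 1.822 gap 12.5 SHIFT [-0.02 -0.    2.06] TURN [ 0.   -0.    0.01]
```

View pics/w9.png

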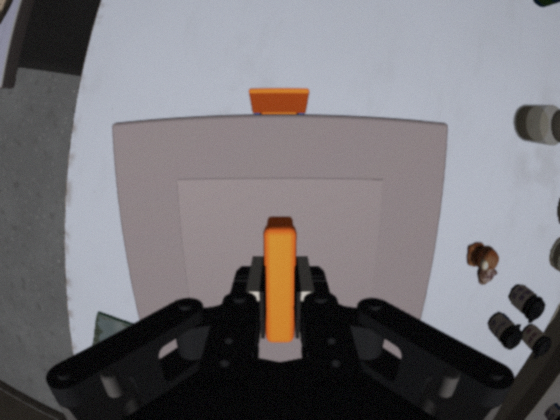

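Run:
```python
from h import *
im=cv2.imread('pics/w9.png').astype(int)
for c in(200,240,340,380): print(c,[int(v) for v in im[106:128,c].sum(1)//3])
st=read_state();R=Rn.from_quat(st['ee_rot']).as_matrix();P=lambda q:proj('wrist',[np.array(st['eef_pos'])+R@np.array(q,float)],st)[0].round(1)
for x in(74,77,80): print(x,P([x,-40,8]),P([x,40,8]),P([x,-40,14]),'corner',P([x,-85,8]),P([x,85,8]))
print('handle end',P([30,0,-16]),P([-30,0,-16]))
# box left clip: hinge at (0,82,74.5)
c,s=np.cos(.25),np.sin(.25)
print(proj('wrist',[[537.7+c*i-s*82,-215+s*i+c*82,74.5] for i in(-20,20)],st).round())
```

```text
200 [184, 183, 182, 183, 184, 181, 184, 181, 178, 158, 124, 107, 112, 122, 130, 135, 134, 134, 137, 136, 136, 134]
240 [183, 183, 187, 184, 181, 184, 183, 172, 139, 108, 106, 115, 129, 131, 139, 136, 135, 134, 138, 136, 133, 135]
340 [183, 184, 184, 184, 181, 181, 180, 180, 157, 121, 98, 107, 121, 127, 131, 133, 135, 133, 134, 135, 134, 132]
380 [179, 182, 182, 183, 180, 181, 182, 180, 182, 182, 163, 122, 99, 107, 122, 130, 134, 132, 134, 134, 131, 133]
74 [192.  120.5] [364.  120.7] [195.3 120.4] corner [108.4 126.9] [448.3 127.4]
77 [191.9 114.1] [364.2 114.3] [195.1 114.3] corner [108.1 121. ] [448.6 121.5]
80 [191.8 107.8] [364.3 108. ] [195.1 108.2] corner [107.9 115.1] [448.8 115.6]
handle end [277.5 227.3] [277.5 343.9]
[[252. 111.]
 [305. 111.]]
```

```bash
python3 -m inch '[[[-0.01,0,0.4],[0,0,0]],[[0,0,0.5],[0,0,0]],[[0,0,0.5],[0,0,0]],[[0,0,0.3],[0,0,0]],[[0,0,0.1],[0,0,0]],[[0,0,0],[0,0,0]]]'
python3 -m inch '[[[0,0,0.05],[0,0,0]],[[0,0,0.05],[0,0,0]],[[0,0,0.05],[0,0,0]],[[0,0,0.05],[0,0,0]],[[0,0,0],[0,0,0]],[[0,0,0],[0,0,0]]]'
python3 -c "
from h import *
togo(537.7,-215,79.9,.25+np.pi/2); st=read_state(); print(st['force'],st['moment'])"
```

```text
time: 53.28
eef_pos: [537.7, -214.6, 89.8]
ee_rot: [0.613, 0.79, 0.0, -0.0]
force: [-0.4, -0.4, -1.3]
finger_gap: 12.4
gripper_force: 59.2
time: 54.02
eef_pos: [537.7, -214.6, 79.9]
ee_rot: [0.613, 0.79, -0.0, 0.0]
force: [-2.0, 0.7, 2.0]
finger_gap: 12.2
gripper_force: 59.8
t 54.0 pos [ 537.7 -214.6   79.9] yaw 1.822 gap 12.2 SHIFT [-0.01 -0.    0.  ] TURN [0.   0.   0.01]
[-1.97406768  0.73399799  2.04833654] [ 0.01058506  0.35322842 -0.05243184]
```

```bash
python3 -m inch '[[[0,0,0.04],[0,0,0]],[[0,0,0.02],[0,0,0]],[[0,0,0],[0,0,0]]]'
python3 -m inch '[[[0,0,0],[0,0,0]],[[0,0,0],[0,0,0]],[[0,0,0],[0,0,0]],[[0,0,0],[0,0,0]]]' 40
python3 -m inch '[[[0,0,-0.6],[0,0,0]],[[0,0,-0.9],[0,0,0]],[[0,0,-0.9],[0,0,0]],[[0,0,-0.6],[0,0,0]],[[0,0,0],[0,0,0]]]' 40
python3 - <<'E'
from fit import *
togo(537.7,-215,80,.25+np.pi/2); st=read_state();im=capture('wrist');save(im,'w10.png');A=capture('side');save(A,'b5.png');
capture('side');o=outline_of('clip_front','side');print([(d['extent'],d['p']) for d in o])
E
```

```text
time: 54.4
eef_pos: [537.8, -214.7, 79.7]
ee_rot: [0.613, 0.79, -0.001, 0.001]
force: [-22.0, 5.7, 56.0]
finger_gap: 12.4
gripper_force: 66.5
time: 54.9
eef_pos: [537.6, -214.6, 76.6]
ee_rot: [0.613, 0.79, 0.0, -0.0]
force: [0.0, 0.5, -0.1]
finger_gap: 40.0
gripper_force: 0.0
time: 55.52
eef_pos: [538.7, -214.9, 229.1]
ee_rot: [0.613, 0.79, 0.0, 0.002]
force: [-0.1, -0.8, 0.7]
finger_gap: 39.8
gripper_force: 0.0
t 55.5 pos [ 538.7 -214.9  229.1] yaw 1.822 gap 39.8 SHIFT [ 0.01 -0.03  2.98] TURN [0.03 0.02 0.01]
[([207.4, 308.1, 9.7, 21.2], 0.52)]
```

View pics/w10.png

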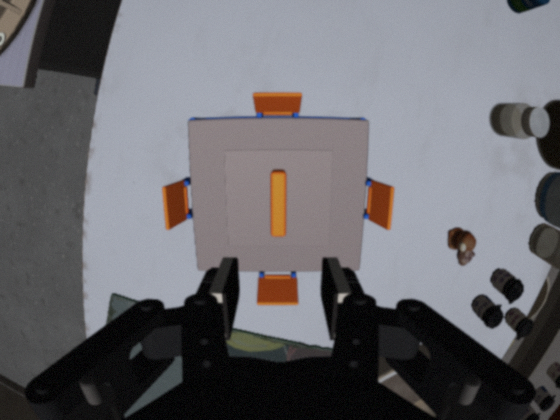

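Wrist picture: the lid is seated squarely on the box with all four clips open at (278,103), (177,205), (380,203) and (278,290). First I fold the left clip (+y), which lies along tool +x.

```bash
python3 -m inch '[[[0.8,-0.01,0],[0,0,0]],[[0.8,0,0],[0,0,0]],[[0.8,0,0],[0,0,0]],[[0,0,0.8],[0,0,0]],[[0,0,0.8],[0,0,0]],[[0,0,0.8],[0,0,0]],[[0,0,0.26],[0,0,0]],[[0,0,0],[0,0,0]]]' 0 30
python3 -m inch '[[[-0.2,0,0],[0,0,0]],[[-0.2,0,0],[0,0,0]],[[-0.2,0,0],[0,0,0]],[[-0.2,0,0],[0,0,0]],[[-0.2,0,0],[0,0,0]],[[-0.16,0,0],[0,0,0]],[[0,0,0],[0,0,0]]]'
python3 - <<'E'
from h import *
togo(537.7-.2474*62,-215+.9689*62,76.5,.25+np.pi/2)
save(capture('wrist'),'w11.png')
for n,z in((('side',(374,315)),15),): print(at_z(n[0],*n[1],z))
E
```

```text
time: 56.72
eef_pos: [507.1, -98.2, 93.4]
ee_rot: [0.613, 0.79, -0.0, -0.001]
force: [-0.1, -0.6, -0.4]
finger_gap: 0.0
gripper_force: 0.0
time: 57.6
eef_pos: [521.8, -155.5, 93.7]
ee_rot: [0.613, 0.79, -0.0, 0.0]
force: [-0.4, 0.1, 0.0]
finger_gap: 0.0
gripper_force: 0.0
t 57.6 pos [ 521.8 -155.5   93.7] yaw 1.821 gap 0.0 SHIFT [0.01 0.01 0.34] TURN [-0.  0. -0.]
[ 791.48319524 -233.96491073   15.        ]
```

View pics/w11.png

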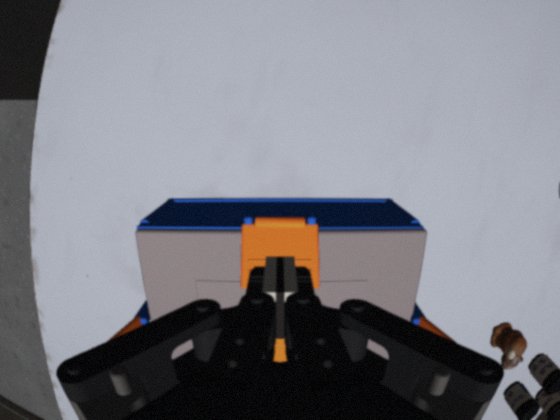

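Wrist picture: the left flap is folded inward under the fingertip at (280,250). I press it down, then do the right clip.

```bash
python3 -m inch '[[[0,0,0.1],[0,0,0]],[[0,0,0.1],[0,0,0]],[[0,0,0.1],[0,0,0]],[[0,0,0.04],[0,0,0]],[[0,0,0.02],[0,0,0]],[[0,0,0],[0,0,0]]]'
python3 -m inch '[[[0,0,-0.5],[0,0,0]],[[0,0,-0.6],[0,0,0]],[[-0.7,0,0],[0,0,0]],[[-0.8,0,0],[0,0,0]],[[-0.8,0,0],[0,0,0]],[[-0.8,0,0],[0,0,0]],[[-0.6,0,0],[0,0,0]],[[0,0,0],[0,0,0]]]'
python3 - <<'E'
from h import *
togo(537.7+.2474*120,-215-.9689*120,94,.25+np.pi/2)
E
```

```text
time: 58.4
eef_pos: [521.7, -154.6, 76.4]
ee_rot: [0.613, 0.79, -0.0, 0.0]
force: [-4.5, 0.8, 15.1]
finger_gap: -0.5
gripper_force: 7.6
time: 59.4
eef_pos: [567.3, -336.2, 130.1]
ee_rot: [0.614, 0.789, -0.0, -0.0]
force: [0.2, 0.7, -0.4]
finger_gap: -0.2
gripper_force: 0.0
t 59.4 pos [ 567.3 -336.2  130.1] yaw 1.819 gap -0.2 SHIFT [0.1  0.03 0.72] TURN [-0.01 -0.   -0.02]
```

```bash
python3 -m inch '[[[0,0.03,0.5],[0,0,0]],[[0,0,0.22],[0,0,0]],[[0.2,0,0],[0,0,0]],[[0.2,0,0],[0,0,0]],[[0.2,0,0],[0,0,0]],[[0.2,0,0],[0,0,0]],[[0.2,0,0],[0,0,0]],[[0.26,0,0],[0,0,0]],[[0,0,0],[0,0,0]]]'
python3 -m inch '[[[0,0,0.1],[0,0,0]],[[0,0,0.1],[0,0,0]],[[0,0,0.1],[0,0,0]],[[0,0,0.04],[0,0,0]],[[0,0,0.02],[0,0,0]],[[0,0,0],[0,0,0]]]'
python3 -m inch '[[[0,0,-0.5],[0,0,0]],[[0,0,-0.6],[0,0,0]],[[0,0,0],[0,0,0]]]'
python3 - <<'E'
from h import *
togo(537.7-.9689*132,-215-.2474*132,130,.25+np.pi/2)
E
```

```text
time: 60.52
eef_pos: [553.4, -271.0, 94.9]
ee_rot: [0.612, 0.791, 0.0, -0.0]
force: [0.5, -1.0, 0.2]
finger_gap: 0.0
gripper_force: 0.1
time: 61.28
eef_pos: [553.5, -272.5, 76.8]
ee_rot: [0.613, 0.79, 0.0, -0.0]
force: [-0.0, 0.6, -0.2]
finger_gap: 0.0
gripper_force: 0.0
time: 61.65
eef_pos: [554.7, -273.0, 134.1]
ee_rot: [0.613, 0.79, 0.0, 0.002]
force: [-0.4, -0.1, 0.1]
finger_gap: 0.4
gripper_force: 0.0
t 61.6 pos [ 554.7 -273.   134.1] yaw 1.822 gap 0.4 SHIFT [ 1.21 -2.68  0.07] TURN [0.03 0.02 0.01]
```

```bash
python3 -m inch '[[[0.3,-0.67,0],[0,0,0]],[[0.3,-0.67,0],[0,0,0]],[[0.3,-0.67,0],[0,0,0]],[[0.31,-0.67,0],[0,0,0]],[[0,0,0.5],[0,0,0]],[[0,0,0.27],[0,0,0]],[[0,0,0],[0,0,0]]]'
python3 -m inch '[[[0,0.2,0],[0,0,0]],[[0,0.2,0],[0,0,0]],[[0,0.2,0],[0,0,0]],[[0,0.2,0],[0,0,0]],[[0,0.2,0],[0,0,0]],[[0,0.2,0],[0,0,0]],[[0,0.08,0],[0,0,0]],[[0,0,0],[0,0,0]]]'
python3 - <<'E'
from h import *
togo(537.7-.9689*68,-215-.2474*68,76,.25+np.pi/2)
E
```

```text
time: 62.52
eef_pos: [408.5, -246.7, 92.4]
ee_rot: [0.613, 0.79, 0.0, -0.001]
force: [-0.2, 0.3, 1.1]
finger_gap: 0.2
gripper_force: 0.0
time: 63.52
eef_pos: [471.1, -231.1, 93.3]
ee_rot: [0.613, 0.79, 0.0, 0.0]
force: [0.5, -0.2, 0.3]
finger_gap: -0.0
gripper_force: 0.3
t 63.5 pos [ 471.1 -231.1   93.3] yaw 1.822 gap -0.0 SHIFT [-0.02  0.01  0.35] TURN [ 0.   -0.    0.01]
```

```bash
python3 -m inch '[[[0,0,0.1],[0,0,0]],[[0,0,0.1],[0,0,0]],[[0,0,0.1],[0,0,0]],[[0,0,0.04],[0,0,0]],[[0,0,0.02],[0,0,0]],[[0,0,0],[0,0,0]]]'
python3 -m inch '[[[0,0,-0.5],[0,0,0]],[[0,0,-0.6],[0,0,0]],[[0,0.8,0],[0,0,0]],[[0,0.8,0],[0,0,0]],[[0,0.8,0],[0,0,0]],[[0,0.8,0],[0,0,0]],[[0,0.8,0],[0,0,0]],[[0,0,0],[0,0,0]]]'
python3 -m inch '[[[0,0,0.5],[0,0,0]],[[0,0,0.24],[0,0,0]],[[0,0,0],[0,0,0]],[[0,0,0],[0,0,0]]]'
python3 - <<'E'
from h import *
togo(537.7+.9689*68,-215+.2474*68,76,.25+np.pi/2)
E
```

```text
time: 64.28
eef_pos: [470.6, -231.3, 76.2]
ee_rot: [0.613, 0.79, -0.0, 0.0]
force: [-7.0, 2.6, 24.6]
finger_gap: -0.2
gripper_force: 12.1
time: 65.28
eef_pos: [666.3, -179.6, 129.5]
ee_rot: [0.612, 0.791, 0.001, -0.0]
force: [-1.4, 0.4, 0.2]
finger_gap: 0.6
gripper_force: 0.0
time: 65.78
eef_pos: [664.6, -181.8, 94.1]
ee_rot: [0.613, 0.79, 0.0, 0.0]
force: [-0.1, 0.1, -0.4]
finger_gap: -0.1
gripper_force: 0.0
t 65.8 pos [ 664.6 -181.8   94.1] yaw 1.822 gap -0.1 SHIFT [-0.01 -1.26  0.36] TURN [0.01 0.   0.01]
```

```bash
python3 -m inch '[[[0,-0.2,0],[0,0,0]],[[0,-0.2,0],[0,0,0]],[[0,-0.2,0],[0,0,0]],[[0,-0.2,0],[0,0,0]],[[0,-0.2,0],[0,0,0]],[[0,-0.26,0],[0,0,0]],[[0,0,0],[0,0,0]]]'
python3 -m inch '[[[0,0,0.1],[0,0,0]],[[0,0,0.1],[0,0,0]],[[0,0,0.1],[0,0,0]],[[0,0,0.04],[0,0,0]],[[0,0,0.03],[0,0,0]],[[0,0,0],[0,0,0]]]'
python3 -m inch '[[[0,0,-0.5],[0,0,0]],[[0,0,-0.8],[0,0,0]],[[0,-0.7,-0.8],[0,0,0]],[[0,-0.7,-0.8],[0,0,0]],[[0,0,0],[0,0,0]],[[0,0,0],[0,0,0]]]'
cat > clips.py <<'E'
from h import *
c,s=np.cos(.25),np.sin(.25); W=lambda i,j,z:[537.7+c*i-s*j,-215+s*i+c*j,z]
st=read_state()
for cam in('wrist','side','scene'):
    im=capture(cam); hsv=cv2.cvtColor(im,cv2.COLOR_RGB2HSV).astype(int); k=((hsv[...,0]>3)&(hsv[...,0]<22)&(hsv[...,1]>150)&(hsv[...,2]>90)).astype(np.uint8)
    n,l,q,ct=cv2.connectedComponentsWithStats(k); print(cam,[(q[i].tolist(),ct[i].round(1).tolist()) for i in range(1,n) if q[i,4]>20])
    for nm,e in dict(front=(-1,0,90),back=(1,0,90),left=(0,1,82),right=(0,-1,82)).items():
        a=np.array(e[:2]);b=a[::-1]
        P=proj(cam,[W(*(a*(e[2]-r)+b*t),76.5) for r in(2,34) for t in(-20,20)],st)
        print(nm,'pred flat bbox',P.min(0).round(1),P.max(0).round(1))
togo(537.7,-215,200,.25+np.pi/2)
E
python3 clips.py
```

```text
time: 66.65
eef_pos: [602.2, -198.0, 93.3]
ee_rot: [0.613, 0.79, -0.0, -0.0]
force: [-0.1, -0.6, 0.2]
finger_gap: 0.4
gripper_force: 0.0
time: 67.4
eef_pos: [603.5, -197.1, 76.2]
ee_rot: [0.613, 0.79, -0.0, 0.0]
force: [-11.6, 1.8, 26.7]
finger_gap: -0.2
gripper_force: 13.5
time: 68.15
eef_pos: [535.7, -214.6, 219.5]
ee_rot: [0.613, 0.79, 0.0, 0.0]
force: [0.3, -0.0, -0.7]
finger_gap: 0.1
gripper_force: 0.0
wrist [([259, 110, 45, 41, 1713], [281.1, 130.9]), ([275, 174, 15, 67, 995], [282.0, 207.1]), ([182, 183, 39, 41, 1442], [201.9, 202.9]), ([341, 183, 39, 41, 1438], [359.6, 203.0]), ([261, 253, 40, 14, 274], [281.2, 257.3])]
front pred flat bbox [184.6 182.4] [220.5 224.7]
back pred flat bbox [340.6 182.8] [376.6 225. ]
left pred flat bbox [257.8 114.5] [304.1 151. ]
right pred flat bbox [259.4 252.8] [301.5 282.6]
side [([236, 269, 20, 15, 206], [245.4, 276.0]), ([248, 283, 13, 28, 180], [254.4, 296.2]), ([278, 282, 20, 17, 227], [287.8, 290.0]), ([208, 300, 21, 20, 266], [217.9, 309.5]), ([252, 317, 22, 20, 302], [263.4, 326.3])]
front pred flat bbox [208.8 298.1] [229.  318.5]
back pred flat bbox [276.6 279.8] [297.6 298.4]
left pred flat bbox [234.6 267.7] [256.4 283.2]
right pred flat bbox [250.6 314.4] [275.6 334.2]
scene [([235, 20, 120, 63, 1942], [290.8, 50.7]), ([382, 160, 21, 16, 132], [391.8, 165.9]), ([356, 164, 13, 8, 77], [361.6, 167.3]), ([405, 178, 15, 10, 93], [412.2, 182.6]), ([370, 183, 15, 9, 90], [376.8, 187.1])]
front pred flat bbox [402.5 177.2] [419.2 188.2]
back pred flat bbox [353.2 162.6] [369.7 172.7]
left pred flat bbox [367.  181.6] [385.8 192.2]
right pred flat bbox [385.6 159.2] [403.3 168.5]
t 68.3 pos [ 535.8 -214.   218.6] yaw 1.823 gap -0.2 SHIFT [-0.03  0.03  0.37] TURN [-0.01 -0.02  0.02]
```

All four flaps match the flat outlines. The right one gave no press force earlier, so I press it again.

```bash
python3 -m inch '[[[-0.6,0,0],[0,0,0]],[[-0.64,0.02,0],[0,0,0]],[[0,0,0.8],[0,0,0]],[[0,0,0.8],[0,0,0]],[[0,0,0.8],[0,0,0]],[[0,0,0.3],[0,0,0]],[[0,0,0.1],[0,0,0]],[[0,0,0.02],[0,0,0]],[[0,0,0],[0,0,0]]]'
python3 -m inch '[[[0,0,0.03],[0,0,0]],[[0,0,0.03],[0,0,0]],[[0,0,0],[0,0,0]]]'
```

```text
time: 69.42
eef_pos: [552.6, -274.7, 80.0]
ee_rot: [0.613, 0.79, 0.0, 0.001]
force: [-0.6, 0.5, 1.3]
finger_gap: -0.1
gripper_force: 0.0
time: 69.8
eef_pos: [552.2, -274.6, 76.5]
ee_rot: [0.613, 0.79, -0.0, 0.0]
force: [-2.4, 0.5, 7.8]
finger_gap: -0.2
gripper_force: 4.1
```

```bash
python3 -m inch '[[[0,0,0.02],[0,0,0]],[[0,0,0],[0,0,0]]]'
python3 -m inch '[[[0,0,-0.6],[0,0,0]],[[0,0,-0.9],[0,0,0]],[[0,0,-0.9],[0,0,0]],[[-0.8,0,-0.6],[0,0,0]],[[-0.8,0,0],[0,0,0]],[[0,0,0],[0,0,0]],[[0,0,0],[0,0,0]]]'
python3 clips.py | grep -v '^scene'
python3 - <<'E'
from fit import *
c,s=np.cos(.25),np.sin(.25)
capture('side'); o=outline_of('lid','side')[0]; print(o['p'],fit(lambda p:boxpts(p,85,77,66,72),[('side',hull(o['mask']),None)],[538,-215,.25],[8,8,.05]))
for l in('spice_jar','dye_bottle','clay_whistle'): print(l,[np.round(d['extent']).tolist() for d in outline_of(l,'side')][:1])
E
```

```text
time: 70.05
eef_pos: [552.3, -274.6, 76.3]
ee_rot: [0.613, 0.79, -0.0, 0.001]
force: [-7.3, 1.4, 21.5]
finger_gap: -0.4
gripper_force: 10.5
time: 70.92
eef_pos: [571.7, -351.3, 224.5]
ee_rot: [0.613, 0.79, 0.0, -0.0]
force: [-0.3, 1.0, -0.2]
finger_gap: -0.1
gripper_force: 0.0
wrist [([274, 12, 15, 67, 995], [281.0, 44.9]), ([179, 30, 39, 44, 1459], [198.5, 51.4]), ([343, 31, 39, 43, 1455], [361.4, 51.7]), ([258, 101, 44, 40, 1641], [279.7, 119.4])]
front pred flat bbox [182.2  28.3] [217.3  72.7]
back pred flat bbox [343.   28.7] [377.7  73.3]
left pred flat bbox [257.9 -31. ] [302.6  -1.2]
right pred flat bbox [257.1  99.8] [302.7 135.7]
side [([285, 290, 13, 9, 73], [290.6, 293.8]), ([253, 299, 8, 12, 63], [257.1, 304.8]), ([208, 300, 21, 20, 266], [217.9, 309.5]), ([252, 317, 22, 20, 297], [263.5, 326.3])]
front pred flat bbox [208.8 298.1] [229.  318.5]
back pred flat bbox [276.6 279.8] [297.6 298.4]
left pred flat bbox [234.6 267.7] [256.4 283.2]
right pred flat bbox [250.6 314.4] [275.6 334.2]
front pred flat bbox [402.5 177.2] [419.2 188.2]
back pred flat bbox [353.2 162.6] [369.7 172.7]
left pred flat bbox [367.  181.6] [385.8 192.2]
right pred flat bbox [385.6 159.2] [403.3 168.5]
t 71.1 pos [ 571.9 -350.8  224.8] yaw 1.823 gap 0.1 SHIFT [2.8  0.02 0.5 ] TURN [-0.   -0.    0.02]
0.55 (array([ 5.38857075e+02, -2.16726543e+02,  2.53662263e-01]), np.float64(0.3181162902450745))
spice_jar [[356.0, 247.0, 22.0, 34.0]]
dye_bottle [[339.0, 200.0, 10.0, 30.0]]
clay_whistle [[372.0, 308.0, 22.0, 22.0]]
```

All clips are flat, the lid is seated and the bystanders have not moved.

```bash
python3 -c "
from bench import *
print(hand_in())"
```

```text
the job is handed in; nothing more can be done
None
```

The job is handed in at about 71 s on the robot's clock: all five canisters stand in the box, the lid is seated, all four clips are pressed flat and the bystanders are unmoved; no verdict came back.

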